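# Clear the reference plate and rock the pendulum gauge on its stud to the index

### The arm

A 6-joint arm with a two-finger parallel gripper is mounted at the origin on a cart in front of the work surface, level with it; the furniture and walls round the work are solid. World frame = base frame: x ahead of the robot, y to its left, z up, the work surface at z = 0. Lengths are in m, angles in rad, forces in N, time in s.
With the tool pointing down it reaches from about 0.3 to 1 m from the base axis. Payload 5.1 kg.
Tool frame: the origin (TCP) lies at the very end of the fingers, on their centre line; the grasp point (between the pads) lies 19 mm behind it (r.pinch_z is the distance from the TCP to the grasp point, in m); y points along the fingers, z is the direction in which the jaws open and shut, and the axes are right-handed (so a half turn about y gives the same grasp; the last joint's range is limited). The gripper opens to 95 mm and grips with 3 to 60 N. Pads are 20 mm wide; open, the fingers measure 119 mm over their backs; the gripper's body (75 mm by 180 mm) begins 59 mm behind the grasp point.
Start: joints at [1.058, 0.124, 1.65, -0, 1.367, -0.083], TCP at [0.271, 0.591, 0.177] pointing down, gripper open.
Joint ranges: [-2.61, 2.61], [-1.02, 2.33], [0.03, 2.71], [-1.35, 4.49], [0.32, 2.68], [-2.91, 2.91]. Speed limits (rad/s): [2.57, 2.57, 3.14, 3.14, 3.14, 3.14].

### API

Orientations are given as a unit quaternion [w, x, y, z].
In Python, from rig import r gives the robot as it stands.
- The arm moves only by the tool play_rows, never from a script. Its argument "targets" is a list of rows, each a list of 3 entries, a list of its own where there are three numbers: the shift along the tool's x, y, z in mm, then the turn, a rotation vector about the tool's x, y, z in degrees, then the finger opening in mm, from 0 to 95.1. In form: [[[x, y, z], [rx, ry, rz], jaw], ...]. A call has 1 to 10 rows; each row is the pose to reach, as a shift and turn from the pose commanded when the call began, along the tool's axes at that moment; what a row does not reach only later rows make up. A row lasts 1/10 s, in which the tool goes at most 50 mm and 8.59 degrees, less where a joint would pass 70% of its speed; a pose out of reach is approached as far as the arm can. A call with a gripper value outside its range is refused whole. The fingers move at their own pace and stop on an object; "squeeze" is the grip in N (left out, the last holds). Time passes only in rows, so rows that repeat a pose let the fingers close. It gives the time, the measured TCP pose, the force and the opening at its end, in the units of the state.
- r.sense(): the state, without advancing time (a new reading comes with each control period).
- r.grab_frame(name): name is "scene" or "top" or "wrist"; returns a dict with "color" (384x512x3 uint8, red, green, blue), "fx", "fy", "cx", "cy" (pixels), "extrinsics" (4x4, takes a point from world to camera coordinates). Camera axes: x right, y down, z forward; pixel columns grow to the right and rows downward; lengths in m; the calibration is good to about 2 mm. A picture is of the moment at which its call begins. There is no depth.
- r.finish_job(): hands the job in, once; it reports no verdict.
The state is a dict: "time_s": time; "joint_pos": joint angles; "dq": joint speeds; "joint_torque": joint torques, N m; "tool_pos": TCP position; "tool_rot": TCP orientation; "contact_force": force on the tool from outside, world axes, zero at the start; "moment": the same for the moment, N m; "width": finger opening in m.
Only numpy, scipy, OpenCV 4.12 (cv2) and the standard library are available. Lean on these libraries where they do the work, as an engineer would, in place of code of your own. Each camera call takes 0.05 s, during which the arm holds its last target. There are 200 camera calls.

### The job

Sweep the three porcelain chips off the steel plate onto the floor of the tray with the scraper block, not with the fingers, and put the scraper down clear of the plate. Then take the angle gauge by its grip post, rest the middle of its foot lightly on the round head of the stud and rock it sideways there until the swinging pointer settles in the gap of the index fork; finish while still holding it so, the foot borne by the stud and not touching the plate. Leave the vial, bung, timer, dropper bottle and joint clip where they are.

Things in the scene. Friction and masses are not known exactly. Their poses are not given: they have to be found in the camera images.
- plate: Fixed flat steel reference plate, 100 (x) x 150 (y) x 15 mm, lying in the steel tray. Origin: centre of its underside; its top is 15 mm above that. The stud stands on its +y (left) half, the chips lie on its -y (right) half, within 30 mm of its centre line in x and at -45 to -12 mm in y. At least 55 mm of free tray floor lies beyond its -y edge.
- steel_tray: Fixed shallow steel tray round the plate, 200 (x) x 300 (y) mm inside, thin walls up to 24 mm above the worktop, floor level with the worktop. Origin: centre of its underside.
- vacuum_pump: Fixed, bulky bench pump left of the work, not to be touched: about 300 (x) x 380 (y) mm and 395 mm tall. Origin: about the centre of its underside. An arm that starts on its left must pass over or round it.
- stud_top (a point): Top point of the fixed round-headed stud that stands on the plate, 53 mm toward the plate's +y from its middle. The stud is 28 mm thick (34 mm flange, 6 mm high, at its root), its head is a hemisphere of 14 mm radius (centre 14 mm below this point); its top is 32 mm above the plate's top (47 mm above the worktop).
- stud: The stud itself; origin on its axis, 32 mm below stud_top, in the plate's top face.
- scraper: Loose scraper block standing upright: light wood with a black rubber foot, 120 g. Origin: centre of its underside. Up to 38 mm height it is 90 mm long (its y) and 22 mm thick (its x; rubber foot 20 mm); from 38 to 76 mm height 60 mm long and 22 mm thick. To be gripped across the 22 mm thickness in the upper part, middle at 58 mm height.
- gauge: Loose pendulum angle gauge standing upright, about 0.35 kg. Origin: centre of its flat underside. Dark foot 40 (x) x 120 (y) x 14 mm; on it an upright dial plate 104 mm wide (y), up to 120 mm height, its white dial facing its -x; on top a black grip post 24 (x) x 30 (y) mm from 120 to 170 mm height, by which to take it. The pointer swings freely in front of the dial.
- gauge_grip (a point): Middle of the gauge's grip post, 147 mm above its underside (and 2 mm to its +x); axes as the gauge's.
- gauge_foot (a point): Centre of the gauge's flat underside; axes as the gauge's.
- pointer (a joint): Pendulum pointer, a thin dark hand 64 mm long with a round bob, on a pivot 105 mm above the underside. Rad about the gauge's +x: 0 when level, positive when the tip lies to the gauge's +y. It hangs plumb: gauge turned about its own x by a (right hand rule), it settles at -a; lean the top toward the gauge's -y for negative values. Swings 2.5 times a second, settles in 1 to 2 s.
- pointer_tip (a point): Tip of the pointer, 62 mm from the pivot; turns with the pointer.
- index_fork (a joint): Angle at which the small two-pronged index fork is clamped on the dial (rad, same zero and sense as the pointer): between -0.32 and -0.14, so toward the gauge's -y (the right, seen with the dial facing you). The gap between its two prongs is about 8 mm wide; it stays where it is set.
- fork_gap (a point): Middle of the gap between the fork's prongs, 62 mm from the pivot; turns with the fork.
- chip_0: Loose chip of broken white porcelain, about 14 x 13 x 8 mm, one of three on the right half of the plate. Origin: its middle (4 mm above the plate at the start).
- chip_1: Loose chip of broken white porcelain, about 14 x 13 x 8 mm, one of three on the right half of the plate. Origin: its middle (4 mm above the plate at the start).
- chip_2: Loose chip of broken white porcelain, about 14 x 13 x 8 mm, one of three on the right half of the plate. Origin: its middle (4 mm above the plate at the start).
- vial: Bystander, to be left alone: sample vial with screw cap, 21 mm across, 57 tall. Origin: centre of its underside.
- bung: Bystander, to be left alone: rubber bung, 29 mm across, 26 tall. Origin: centre of its underside.
- timer: Bystander, to be left alone: small timer lying on its back, 70 x 64 x 16 mm. Origin: centre of its underside.
- dropper_bottle: Bystander, to be left alone: dropper bottle, 33 mm across, 102 tall. Origin: centre of its underside.
- clip: Bystander, to be left alone: small C-shaped plastic joint clip, 34 x 28 x 13 mm. Origin: centre of its underside.

How it is judged:
By the outcome, as a careful person would: the job done as asked, in the order asked, and still so for the second after the job is handed in, while the arm keeps its last pose, push and grip.
It also fails if it takes over 72 s, if anything falls off the work surface, if the arm or the gripper's body presses on something with over 40 N, if the wrist force passes 120 N, or if a joint passes its speed limit or range.

## Working session

There is one attempt and no reset: what is moved stays moved. The work goes in short steps, Python scripts to look and compute and a tool call to move; the robot and the scene stay as the last step left them, time stands still between calls to the robot, and variables do not carry over. Pictures are saved under pics/ and viewed, about 8 in all and at most 12, crops included, and the job is handed in when it is done.

Besides the shell and the picture viewer there is one more tool, called after "Request:" as a command line: name --argument value ..., lists and objects as JSON in quotes. play_rows: Moves the arm, as the interface text tells. Its arguments: {"type":"object","properties":{"targets":{"type":"array","items":{"type":"array"}},"squeeze":{"type":"number"}},"required":["targets"]}

```bash
ls; mkdir -p pics
python3 - <<'E'
from rig import r
import cv2,numpy as np
s=r.sense();print(s['tool_pos'],s['tool_rot'],s['width'],s['time_s'])
for n in("scene","top"):
    f=r.grab_frame(n);cv2.imwrite(f"pics/{n}0.png",cv2.cvtColor(f['color'],cv2.COLOR_RGB2BGR));np.savez(f"pics/{n}0.npz",**f)
    print(n,f['fx'],f['cx'],f['cy'],np.round(f['extrinsics'],3).tolist())
E
```

```text
pics
[0.27051336 0.59024812 0.17589156] [-0.69013967  0.69154708 -0.15098639  0.15057552] 0.09564121927926156 0.0
scene 395.7031176661155 262.0880370982633 193.6671124480001 [[0.714, -0.7, -0.015, -0.419], [-0.542, -0.539, -0.645, 0.341], [0.444, 0.469, -0.764, 1.058], [0.0, 0.0, 0.0, 1.0]]
top 355.4787782048886 258.3845956034965 198.36072620789025 [[0.005, -1.0, -0.021, -0.047], [-0.981, -0.001, -0.194, 0.564], [0.194, 0.022, -0.981, 1.086], [0.0, 0.0, 0.0, 1.0]]
```

View pics/scene0.png

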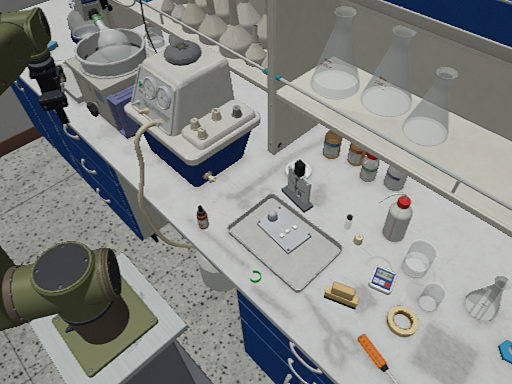

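View pics/top0.png

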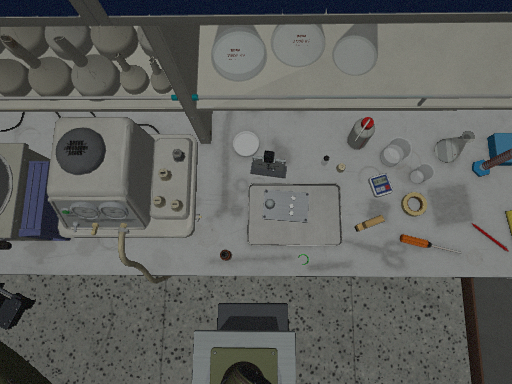

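The scene view shows the pump at left, the gauge at (297,185), the tray and plate at (284,232), the scraper at (342,294) and the clip at (256,276). The top view has the plate at (286,206), the scraper at (370,223), the gauge at (268,165) and the gripper at far left (12,305).

```bash
cat > h.py <<'E'
import numpy as np,cv2
from scipy.spatial.transform import Rotation as R
def load(n): return dict(np.load(f"pics/{n}.npz"))
def ray(f,u,v):
    E=f['extrinsics'];c=-E[:3,:3].T@E[:3,3]
    d=E[:3,:3].T@np.array([(u-f['cx'])/f['fx'],(v-f['cy'])/f['fy'],1.]);return c,d
def onz(f,u,v,z):
    c,d=ray(f,u,v);return c+d*(z-c[2])/d[2]
def proj(f,p):
    q=f['extrinsics'][:3,:3]@np.asarray(p)+f['extrinsics'][:3,3]
    return np.array([f['fx']*q[0]/q[2]+f['cx'],f['fy']*q[1]/q[2]+f['cy']])
def snap(r,n,name):
    f=r.grab_frame(n);np.savez(f"pics/{name}.npz",**f);return f
def rot(s):
    q=s['tool_rot'];return R.from_quat([q[1],q[2],q[3],q[0]])
def crop(f,u0,u1,v0,v1,k,name):
    cv2.imwrite(f"pics/{name}.png",cv2.resize(cv2.cvtColor(f['color'],cv2.COLOR_RGB2BGR)[v0:v1,u0:u1],None,fx=k,fy=k,interpolation=cv2.INTER_CUBIC))
E
python3 - <<'E'
from h import *
t=load('top0');s=load('scene0')
crop(t,200,400,125,275,4,'topc')
for n,(u,v,z) in dict(plateA=(264,190,.015),plateB=(309,190,.015),plateC=(264,221,.015),stud=(270,204,.047),chip=(292,203,.019),scr=(370,222,.076),gauge=(269,156,.17),clip=(303,259,0),drop=(226,255,.05),pumpFR=(192,234,.1),pumpFL=(55,235,.15),pumpTopR=(150,228,.39),pumpbackR=(195,140,.2)).items():
    print(n,onz(t,u,v,z).round(3))
E
```

```text
plateA [ 0.601 -0.063  0.015]
plateB [ 0.601 -0.212  0.015]
plateC [ 0.497 -0.063  0.015]
stud [ 0.548 -0.082  0.047]
chip [ 0.556 -0.155  0.019]
scr [ 0.486 -0.39   0.076]
gauge [ 0.669 -0.078  0.17 ]
clip [ 0.375 -0.19   0.   ]
drop [0.385 0.056 0.05 ]
pumpFR [0.445 0.155 0.1  ]
pumpFL [0.437 0.545 0.15 ]
pumpTopR [0.431 0.188 0.39 ]
pumpbackR [0.708 0.136 0.2  ]
```

View pics/topc.png

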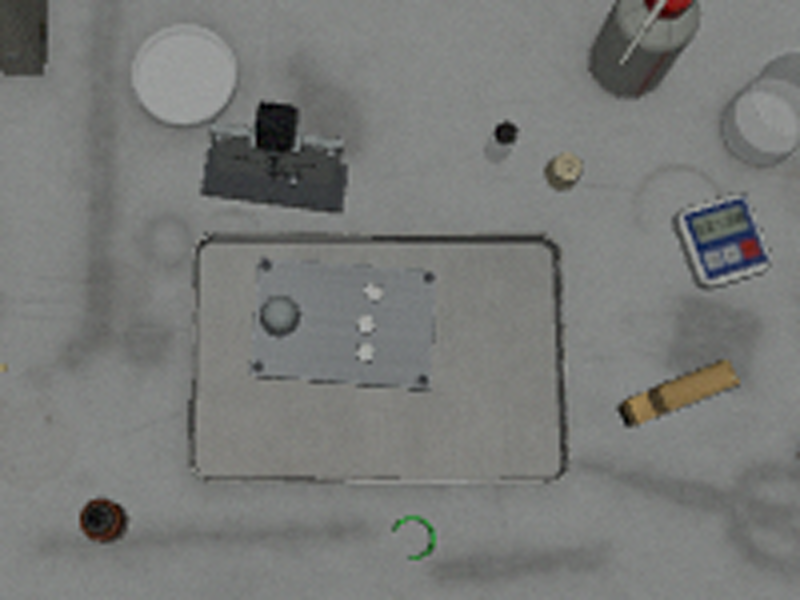

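The close crop shows the stud at (280,315), chips at (373,291), (366,323) and (366,352), the scraper's upper part from (640,410) to (738,370), and the gauge post at (277,125). The dial faces the robot.

```bash
cat >> h.py <<'E'
def down(jaw_deg,tilt=None):
    "tool down with jaw (tool z) along world angle jaw_deg"
    z=np.array([np.cos(np.radians(jaw_deg)),np.sin(np.radians(jaw_deg)),0]);y=np.array([0,0,-1.])
    return R.from_matrix(np.c_[np.cross(y,z),y,z])
def rel(p0,R0,p,Rt):
    return np.round(R0.inv().apply(np.array(p)-p0)*1000,1).tolist(),np.round((R0.inv()*Rt).as_rotvec(degrees=True),2).tolist()
E
python3 - <<'E'
from h import *
from rig import r
s=r.sense();p0=s['tool_pos'];R0=rot(s);print(R0.as_matrix().round(3))
t=load('top0')
a=onz(t,200+640/4,125+410/4,.038);b=onz(t,200+738/4,125+370/4,.076);print(a,b)
up=np.array([p0[0],p0[1],.5]);print('up',rel(p0,R0,up,R0))
# scraper top corners
# hsv mask of wood
im=cv2.cvtColor(t['color'],cv2.COLOR_RGB2HSV);m=cv2.inRange(im,(8,70,60),(30,255,255));m[:,:350]=0;m[:,390:]=0;m[:205]=0;m[240:]=0
pts=np.argwhere(m)[:,::-1];rc=cv2.minAreaRect(pts.astype(np.float32));print(rc,len(pts))
for jd in (22,-158):
  for P in [(.42,.30,.5),(.486,-.39,.25)]:
    print(jd,P,rel(up,R0,P,down(jd)))
E
```

```text
[[ 0.909 -0.001  0.417]
 [-0.417 -0.002  0.909]
 [-0.    -1.    -0.002]]
[ 0.47344317 -0.36884457  0.038     ] [ 0.50027298 -0.43568148  0.076     ]
up ([-0.0, -324.0, -0.6], [0.0, 0.0, 0.0])
((369.6551513671875, 222.63792419433594), (6.4993367195129395, 28.597082138061523), 68.19859313964844) 187
22 (0.42, 0.3, 0.5) ([256.8, 0.3, -201.6], [0.1, 43.37, 0.03])
22 (0.486, -0.39, 0.25) ([604.3, 251.4, -800.9], [0.1, 43.37, 0.03])
-158 (0.42, 0.3, 0.5) ([256.8, 0.3, -201.6], [0.04, -136.63, -0.13])
-158 (0.486, -0.39, 0.25) ([604.3, 251.4, -800.9], [0.04, -136.63, -0.13])
```

Request:
play_rows --targets '[[[0,-324,0],[0,0,0],95],[[0,-324,0],[0,0,0],95],[[0,-324,0],[0,0,0],95],[[0,-324,0],[0,0,0],95],[[0,-324,0],[0,0,0],95],[[0,-324,0],[0,0,0],95],[[0,-324,0],[0,0,0],95],[[0,-324,0],[0,0,0],95]]'

```text
time_s: 0.9
tool_pos: [0.2711, 0.5913, 0.5069]
tool_rot: [0.694, -0.688, 0.15, -0.152]
contact_force: [0.1, -1.0, 0.6]
width: 0.0955
```

Request:
play_rows --targets '[[[604,0,-801],[0,43.4,0],95],[[604,0,-801],[0,43.4,0],95],[[604,0,-801],[0,43.4,0],95],[[604,0,-801],[0,43.4,0],95],[[604,0,-801],[0,43.4,0],95],[[604,0,-801],[0,43.4,0],95],[[604,0,-801],[0,43.4,0],95],[[604,0,-801],[0,43.4,0],95],[[604,0,-801],[0,43.4,0],95],[[604,0,-801],[0,43.4,0],95]]'

```text
time_s: 1.9
tool_pos: [0.3779, 0.1006, 0.4991]
tool_rot: [-0.586, 0.587, -0.396, 0.395]
contact_force: [1.4, -0.0, 0.2]
width: 0.0947
```

Run:
```python
from h import *
from rig import r
s=r.sense();print(s['tool_pos'],s['joint_pos'].round(2) if hasattr(s['joint_pos'],'round') else s['joint_pos'])
p0=s['tool_pos'];R0=rot(s)
print(R0.as_matrix().round(3));print(rel(p0,R0,(.486,-.39,.26),down(22)))
f=snap(r,'wrist','w1')
E=f['extrinsics'];c=-E[:3,:3].T@E[:3,3]
print('cam in tool',R0.inv().apply(c-p0).round(3),(R0.inv().as_matrix()@E[:3,:3].T).round(2),f['fx'])
```

```text
[0.37786771 0.10063923 0.49905931] [ 0.12 -0.44  1.62 -0.    1.97 -0.26]
[[ 0.375 -0.002  0.927]
 [-0.927 -0.     0.375]
 [-0.001 -1.    -0.002]]
([495.6, 239.0, -83.0], [0.13, 0.0, -0.03])
cam in tool [-0.068 -0.208 -0.   ] [[-0.    0.97  0.24]
 [-0.   -0.24  0.97]
 [ 1.    0.    0.  ]] 332.2147143726169
```

Request:
play_rows --targets '[[[496,239,-83],[0,0,0],95],[[496,239,-83],[0,0,0],95],[[496,239,-83],[0,0,0],95],[[496,239,-83],[0,0,0],95],[[496,239,-83],[0,0,0],95],[[496,239,-83],[0,0,0],95],[[496,239,-83],[0,0,0],95],[[496,239,-83],[0,0,0],95],[[496,239,-83],[0,0,0],95],[[496,239,-83],[0,0,0],95]]'

```text
time_s: 2.95
tool_pos: [0.4752, -0.3394, 0.2833]
tool_rot: [0.586, -0.586, 0.397, -0.395]
contact_force: [0.7, 0.2, 0.8]
width: 0.0954
```

Request:
play_rows --targets '[[[45,22,-8],[0,0,0],95],[[45,22,-8],[0,0,0],95],[[45,22,-8],[0,0,0],95]]'

```text
time_s: 3.25
tool_pos: [0.4842, -0.3826, 0.2608]
tool_rot: [0.586, -0.585, 0.398, -0.394]
contact_force: [-0.1, 0.2, -0.4]
width: 0.0949
```

Run:
```python
from h import *
from rig import r
s=r.sense();print(s['tool_pos'],s['time_s'])
f=snap(r,'wrist','w2');crop(f,0,512,0,384,1,'w2')
im=cv2.cvtColor(f['color'],cv2.COLOR_RGB2HSV);m=cv2.inRange(im,(8,80,60),(30,255,255))
n,l,st,ce=cv2.connectedComponentsWithStats(m)
for i in range(1,n):
    if st[i,4]>300: print(st[i],ce[i], cv2.minAreaRect(np.argwhere(l==i)[:,::-1].astype(np.float32)))
```

```text
[ 0.48416515 -0.3825903   0.26082218] 3.25
[ 247  146   18   68 1102] [255.25317604 179.60163339] ((255.5, 179.5), (67.0, 17.0), 90.0)
[169 225  39  37 693] [189.13564214 244.77200577] ((188.5520782470703, 246.14361572265625), (17.245141983032227, 45.930545806884766), 36.38435363769531)
[ 50 250  16  58 323] [ 55.34365325 280.26315789] ((57.5, 278.5), (57.0, 15.0), 90.0)
[441 250  24  58 428] [455.96261682 283.19626168] ((454.6000061035156, 279.20001220703125), (21.835582733154297, 56.050392150878906), 8.652542114257812)
[235 293  48  17 428] [258.40420561 301.38551402] ((258.5, 301.0), (16.0, 47.0), 90.0)
```

View pics/w2.png

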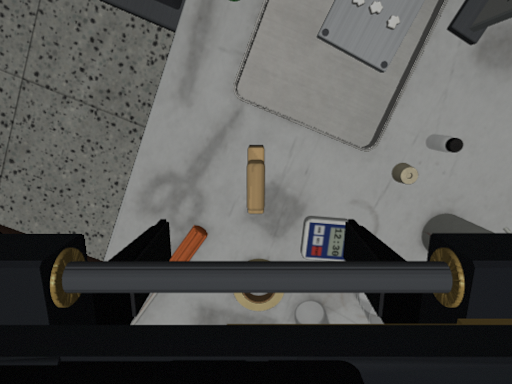

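Run:
```python
from h import *
from rig import r
s=r.sense();f=load('w2');p0=s['tool_pos'];R0=rot(s)
a=onz(f,257.5,161,.076);b=onz(f,256.5,213.5,.076);c=(a+b)/2;print(a,b,np.linalg.norm(a-b),c)
print('yaw',np.degrees(np.arctan2(*(a-b)[1::-1])), proj(f,p0))
d=np.degrees(np.arctan2(a[1]-b[1],a[0]-b[0]))-90
print(d,rel(p0,R0,[c[0],c[1],.040],down(d)))
# plate from wrist view & top view
t=load('top0')
for u,v in [(325,33),(385,66)]: print(onz(f,u,v,.015))
for u,v in [(261,190.5),(309,193),(263,218),(307,222)]: pass
k=lambda u,v,z:onz(t,200+u/4,125+v/4,z).round(4)
cs=np.array([k(257,259,.015),k(435,271,.015),k(430,390,.015),k(250,377,.015)]);print(cs,cs.mean(0))
print('stud',k(280,315,.042),'chips',k(373,291,.019),k(366,323,.019),k(366,352,.019))
```

```text
[ 0.48067882 -0.37146083  0.076     ] [ 0.50394139 -0.43245903  0.076     ] 0.06528344277528396 [ 0.4923101  -0.40195993  0.076     ]
yaw 110.87509430383585 [257.48087245 218.99012358]
20.87509430383585 ([21.7, 223.0, -0.2], [0.05, 1.09, -0.15])
[ 0.50222947 -0.19748632  0.015     ]
[ 0.59020088 -0.20420526  0.015     ]
[[ 0.6017 -0.0636  0.015 ]
 [ 0.5915 -0.2114  0.015 ]
 [ 0.4921 -0.2051  0.015 ]
 [ 0.5025 -0.058   0.015 ]] [ 0.54695  -0.134525  0.015   ]
stud [ 0.5493 -0.0824  0.042 ] chips [ 0.5737 -0.1595  0.019 ] [ 0.5469 -0.1534  0.019 ] [ 0.5228 -0.153   0.019 ]
```

The wrist view shows the scraper's upper part from (257,161) to (257,213), in line with the tool. Descending to grip it.

Request:
play_rows --targets '[[[23,150,0],[0,1.1,0],95],[[23,150,0],[0,1.1,0],95],[[23,150,0],[0,1.1,0],95],[[23,185,0],[0,1.1,0],70],[[23,210,0],[0,1.1,0],50],[[23,222,0],[0,1.1,0],40],[[23,222,0],[0,1.1,0],10],[[23,222,0],[0,1.1,0],10],[[23,222,0],[0,1.1,0],10],[[23,222,0],[0,1.1,0],10]]' --squeeze 35

```text
time_s: 4.3
tool_pos: [0.4949, -0.4054, 0.0449]
tool_rot: [-0.582, 0.583, -0.4, 0.402]
contact_force: [-0.2, -0.0, 0.3]
width: 0.0444
```

Request:
play_rows --targets '[[[0,0,0],[0,0,0],10],[[0,0,0],[0,0,0],10],[[0,0,0],[0,0,0],10],[[0,0,0],[0,0,0],10],[[0,0,0],[0,0,0],10],[[0,0,0],[0,0,0],10]]'

```text
time_s: 4.9
tool_pos: [0.4937, -0.4044, 0.0424]
tool_rot: [0.582, -0.582, 0.401, -0.401]
contact_force: [0.3, 0.0, -0.0]
width: 0.0102
```

Run:
```python
from h import *
from rig import r
s=r.sense();print(s['tool_pos'],s['width'],s['contact_force'])
f=snap(r,'wrist','w3');t=snap(r,'scene','s3');k=t['color'][230:350,280:410]
a=cv2.resize(f['color'],(520,390));b=cv2.resize(k,None,fx=2,fy=2,interpolation=cv2.INTER_CUBIC)
o=np.zeros((390,780,3),np.uint8);o[:,:520]=a;o[:240,520:]=b
cv2.imwrite('pics/w3.png',cv2.cvtColor(o,cv2.COLOR_RGB2BGR))
```

```text
[ 0.49369004 -0.40443972  0.04243348] 0.010179333385397584 [ 0.28120112  0.03298586 -0.0364401 ]
```

View pics/w3.png

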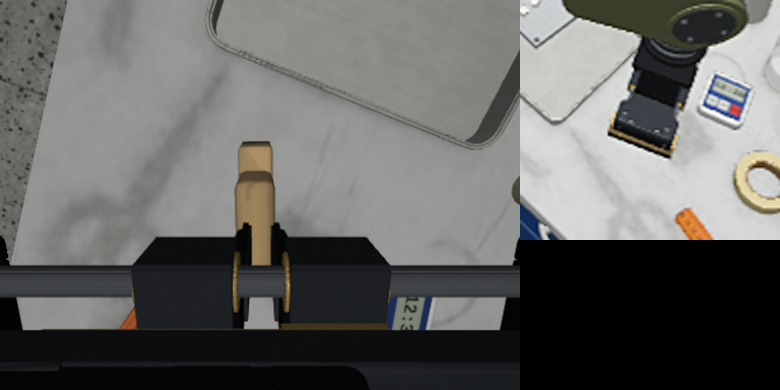

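The wrist view shows wood between the fingers at (262,240), but the opening reads 10 mm where 22 mm was expected. I'll test this by commanding 0 mm.

Request:
play_rows --targets '[[[0,0,0],[0,0,0],0],[[0,0,0],[0,0,0],0],[[0,0,0],[0,0,0],0],[[0,0,0],[0,0,0],0]]'

```text
time_s: 5.4
tool_pos: [0.4938, -0.4045, 0.0426]
tool_rot: [-0.582, 0.582, -0.401, 0.401]
contact_force: [0.1, 0.1, -1.0]
width: 0.0002
```

Run:
```python
from h import *
from rig import r
s=r.sense();print(s['tool_pos'],s['width'],s['contact_force'])
f=snap(r,'wrist','w4');crop(f,180,340,120,330,3,'w4')
```

```text
[ 0.49378002 -0.40446851  0.04256468] 0.00015206965870925176 [ 0.11693791  0.11005234 -1.02468194]
```

View pics/w4.png

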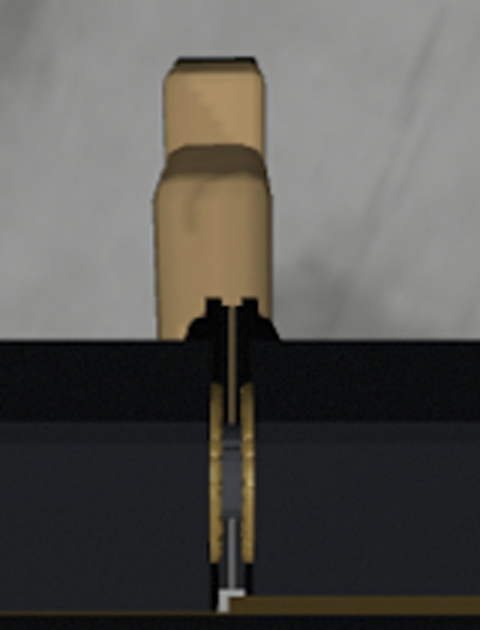

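The crop shows the fingers fully shut in front of the wood, at crop (232,300), with the wood behind or below them. So the scraper is not where I assumed, and I'll triangulate its end from the three views.

Run:
```python
from h import *
F={n:load(n) for n in('w2','w4','top0','w3')}
def tri(l):
    A=np.zeros((3,3));b=np.zeros(3)
    for n,u,v in l:
        c,d=ray(F[n],u,v);d/=np.linalg.norm(d);P=np.eye(3)-np.outer(d,d);A+=P;b+=P@c
    return np.linalg.solve(A,b).round(4)
# far end (toward tray): upper-part top edge ; lower-part far top edge
print('upper far edge',tri([('w2',256.5,160),('w4',251,120+150/3)]),tri([('w2',256.5,160),('w4',251,120+175/3)]))
print('lower far edge',tri([('w2',256.5,147),('w4',252,120+62/3)]))
for n in('w2','w4'):
    im=cv2.cvtColor(F[n]['color'],cv2.COLOR_RGB2HSV);m=cv2.inRange(im,(8,60,50),(30,255,255));E=F[n]['extrinsics'];print(n,'cam',(-E[:3,:3].T@E[:3,3]).round(4))
    for v in range(140,235,6):
        c=np.where(m[v,230:285])[0]+230
        if len(c):print(v,c.min(),c.max(),F[n]['color'][v,(c.min()+c.max())//2],end='; ')
    print()
```

```text
upper far edge [ 0.479  -0.3725  0.0621] [ 0.4762 -0.3638  0.1306]
lower far edge [ 0.4712 -0.3502  0.1412]
w2 cam [ 0.4595 -0.3201  0.4696]
146 250 261 [60 50 34]; 152 248 263 [161 134  94]; 158 248 263 [146 123  86]; 164 248 263 [122 102  72]; 170 247 264 [146 122  86]; 176 247 264 [146 122  86]; 182 247 263 [146 122  86]; 188 247 263 [147 123  86]; 194 247 263 [147 122  85]; 200 247 263 [147 123  86]; 206 247 263 [148 123  86]; 212 248 262 [152 127  88]; 
w4 cam [ 0.4693 -0.3405  0.2509]
146 235 267 [163 136  96]; 152 235 267 [170 142 100]; 158 235 267 [166 139  98]; 164 235 267 [156 131  92]; 170 235 267 [75 63 44]; 176 235 268 [75 64 45]; 182 233 269 [141 119  84]; 188 232 269 [153 128  90]; 194 232 269 [154 128  90]; 200 232 269 [154 128  90]; 206 232 269 [154 128  90]; 212 232 269 [154 129  91]; 218 232 269 [142 118  83]; 224 233 269 [5 6 7]; 230 233 257 [2 2 2];
```

Request:
play_rows --targets '[[[0,-30,0],[0,0,0],0],[[0,-60,0],[0,0,0],0],[[0,-100,0],[0,0,0],0],[[0,-100,0],[0,0,0],0],[[0,-100,0],[0,0,0],0],[[0,-100,0],[0,0,0],0]]'

```text
time_s: 6.05
tool_pos: [0.4931, -0.4039, 0.1411]
tool_rot: [0.582, -0.582, 0.402, -0.4]
contact_force: [-0.2, -0.6, 0.0]
width: 0.0005
```

Run:
```python
from h import *
from rig import r
s=r.sense();print(s['tool_pos'],s['width'],s['contact_force'],s['joint_pos'])
f=snap(r,'wrist','w5');g=snap(r,'scene','s5')
a=cv2.resize(f['color'],(520,390));b=cv2.resize(g['color'][200:330,280:410],(270,270),interpolation=cv2.INTER_CUBIC)
o=np.zeros((390,790,3),np.uint8);o[:,:520]=a;o[:270,520:]=b
cv2.imwrite('pics/w5.png',cv2.cvtColor(o,cv2.COLOR_RGB2BGR));print(proj(g,s['tool_pos']),proj(f,s['tool_pos']))
```

```text
[ 0.49310445 -0.40388199  0.14114906] 0.0004691075943470823 [-0.24382245 -0.61342701  0.00072487] [-7.70428172e-01  1.22357994e-01  1.71327793e+00 -3.72286755e-05
  1.30809150e+00 -1.13471943e+00]
[348.4315436  274.50706404] [256.38430975 218.10145034]
```

View pics/w5.png

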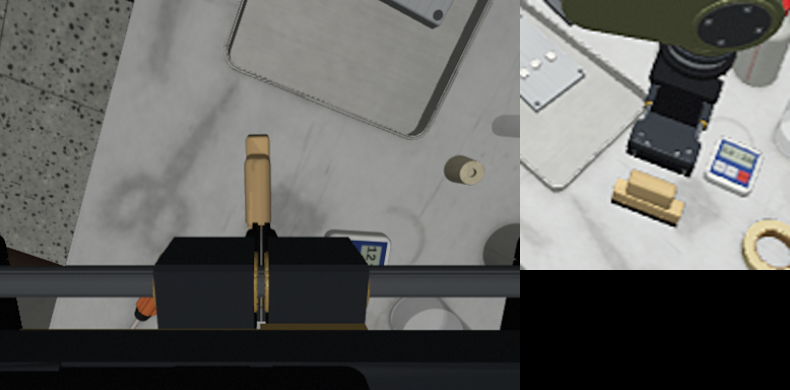

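The pair shows the scraper standing unharmed, with its upper-part top at scene (343.5,287). Next I check the hypothesised position against the scene and top views.

Run:
```python
from h import *
F={n:load(n) for n in('w2','w4','w5','top0','scene0','s5')}
c0=np.array([.4923,-.402,.076])
for n in F: print(n,proj(F[n],c0),proj(F[n],c0-[0,0,.076]))
for n in('top0','s5','scene0','w5','w2'):
    im=cv2.cvtColor(F[n]['color'],cv2.COLOR_RGB2HSV);m=cv2.inRange(im,(8,60,50),(30,255,255))
    k,l,st,ce=cv2.connectedComponentsWithStats(m)
    for i in range(1,k):
        if 60<st[i,4]<2500 and np.hypot(*(ce[i]-proj(F[n],c0)))<40: print(n,st[i],ce[i].round(1))
o=[]
for n,(u,v),k in(('s5',(343,288),12),('top0',(370,222),12)):
    o.append(cv2.resize(cv2.cvtColor(F[n]['color'],cv2.COLOR_RGB2BGR)[v-25:v+25,u-33:u+33],(396,300),interpolation=cv2.INTER_CUBIC))
cv2.imwrite('pics/z.png',np.hstack(o))
```

```text
w2 [256.97033189 187.78168123] [256.99192248 176.19793566]
w4 [255.56756213 231.97259905] [255.7805371  197.54287954]
w5 [256.3449922  191.86654568] [256.40467107 175.19107325]
top0 [373.67925823 220.03932059] [366.83513415 223.13679051]
scene0 [343.86087475 286.48440566] [339.9080517  299.36324855]
s5 [343.86087475 286.48440566] [339.9080517  299.36324855]
top0 [356 215  29  16 199] [370.  222.5]
s5 [324 282  35  26 526] [341.7 294. ]
scene0 [324 282  35  26 524] [341.8 293.9]
w5 [ 241  133   26   93 2121] [253.3 178. ]
w2 [ 247  146   18   68 1139] [255.3 179.7]
```

View pics/z.png

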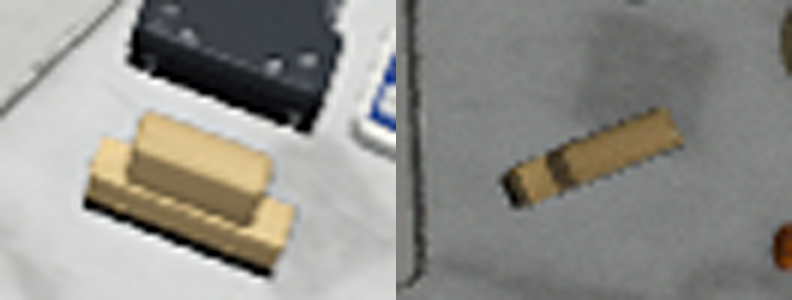

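The left zoom has the scraper's upper top at full pixel (344,287) and the right zoom has it at (374,220). Both match my estimate, so the doubt is now the finger height.

Run:
```python
from h import *
from rig import r
s=r.sense();R0=rot(s);p0=s['tool_pos']
f=load('s5')
for u,v in((331.7,273.8),(361.5,284.5)):
    for z in(.219,.16,.19): 
        w=onz(f,u,v,z);print(z,'tool mm',(R0.inv().apply(w-p0)*1000).round(0))
# finger tip appearance in wrist: row profile of dark pixels per view
w=load('w5')['color'].astype(int).sum(2)
print(w[205:240,245:270:2])
```

```text
0.219 tool mm [-33. -78. -60.]
0.16 tool mm [-37. -19. -26.]
0.19 tool mm [-35. -49. -43.]
0.219 tool mm [ 35. -79. -58.]
0.16 tool mm [ 37. -20. -24.]
0.19 tool mm [ 36. -50. -41.]
[[347 389 372 369 376 375 363 355 335 294 230 332 349]
 [349 390 371 371 375 376 364 356 336 295 226 334 351]
 [363 391 371 372 373 377 364 355 334 293 231 339 352]
 [373 393 373 371 375 378 365 355 333 296 227 331 347]
 [370 388 368 371 374 379 364 355 336 298 229 329 345]
 [371 390 371 371 378 375 366 354 336 295 231 328 345]
 [373 392 370 369 375 376 363 354 335 298 229 327 349]
 [368 390 368 370 373 378 364 352 335 297 231 326 348]
 [370 390 371 374 373 376 360 355 334 299 231 329 352]
 [369 389 369 369 375 374 366 355 336 299 233 331 351]
 [368 389 371 370 375 377 360 354 341 297 233 327 351]
 [370 392 371 372 374 376 365 352 336 298 234 323 346]
 [368 394 375 373 380 376 366 355 340 303 239 320 341]
 [369 395 336 339 350 379 363 361 306 273 217 327 340]
 [364 401 148 157 214 381 362 363 132 123 133 348 342]
 [342 392  22   0  55 375 353 356  23   4  43 355 343]
 [302 365   3  12  59 302 311 288  30 
[... 307 characters left out ...]
12   7  19 211  15  24  18  19  17   0]
 [ 10  14  13  14  14  18 211  27  20  16  16  20   3]
 [  4  11  20  22  23  25 211  28  11   9  19  17  15]
 [ 14  20   9  14  26  21 212  31  15  15  17  11  16]
 [ 14   9  22  22  17  17 215  19  20  18   9   9  15]
 [ 16  25  11  12  25  17 210  24  18  20  12  22  11]
 [ 35  30  31  19  23  11 212  25  18  21  28  35  32]
 [ 43  35  40  16  16  21 219  25  16  24  46  47  43]
 [ 36  40  31  20  14  16 220  19  17  27  36  31  44]
 [ 42  35  38  17  16  22 223  24  18  31  40  42  36]
 [ 38  43  41  25  20  15 226  24  10  28  42  43  41]
 [ 40  42  44  20  25  25 229  18  26  32  45  43  46]
 [ 40  43  40  17  30  18 232  16  21  30  47  30  45]]
```

Request:
play_rows --targets '[[[0,-40,0],[0,65,0],60],[[0,-40,0],[0,65,0],60],[[0,-40,0],[0,65,0],60],[[0,-40,0],[0,65,0],60],[[0,-40,0],[0,65,0],60],[[0,-40,0],[0,65,0],60],[[0,-40,0],[0,65,0],60],[[0,-40,0],[0,65,0],60],[[0,-40,0],[0,65,0],60]]'

```text
time_s: 7.05
tool_pos: [0.4932, -0.404, 0.1809]
tool_rot: [0.275, -0.276, 0.652, -0.65]
contact_force: [0.0, -0.8, -0.1]
width: 0.0595
```

Run:
```python
from h import *
from rig import r
s=r.sense();R0=rot(s);p0=s['tool_pos'];print(p0,s['width'],r.pinch_z,s['time_s'])
f=snap(r,'scene','s6');w=snap(r,'wrist','w6')
P=lambda x,y,z:proj(f,p0+R0.apply(np.array([x,y,z])/1000)).round(1)
o=cv2.cvtColor(f['color'],cv2.COLOR_RGB2BGR)
u,v=P(0,0,0).astype(int);k=8
o=cv2.resize(o[v-45:v+30,u-50:u+50],None,fx=k,fy=k,interpolation=cv2.INTER_CUBIC)
for y in(0,-19,-40,-78):
    for z in (-30,0,30):
        q=((P(0,y,z)-[u-50,v-45]+.5)*k).astype(int);cv2.circle(o,tuple(int(a) for a in q),4,(0,0,255) if y==0 else (0,255,0),1)
cv2.imwrite('pics/s6.png',o)
```

```text
[ 0.49319489 -0.40397714  0.18086439] 0.05946144218126785 0.0188 7.05
```

View pics/s6.png

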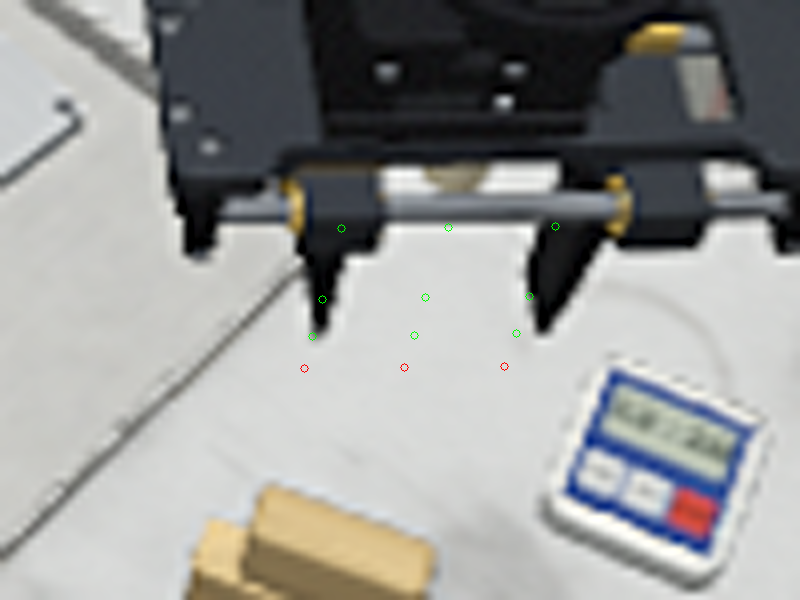

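The scene crop shows the real fingertips at crop (320,335) and (542,332), clearly short of the reported TCP (red marks at row 367). I'll triangulate them with the wrist view.

Run:
```python
from h import *
from rig import r
s=r.sense();R0=rot(s);p0=s['tool_pos']
f=load('s6');w=load('w6')
u,v=proj(f,p0).astype(int)
m=(w['color'].astype(int).sum(2)<70)
print([(c,int(np.where(m[150:,c])[0][0]+150)) for c in range(150,370,3) if m[150:,c].any()])
T={'a':(u-50+320/8,v-45+335/8),'b':(u-50+542/8,v-45+332/8)}
np.set_printoptions(suppress=True)
for n,(a,b) in T.items():
    c,d=ray(f,a,b)
    # intersect with tool plane x=0, +-10
    cl=R0.inv().apply(c-p0);dl=R0.inv().apply(d)
    for x in(-.010,0,.010): print(n,x,((cl+dl*(x-cl[0])/dl[0])*1000).round(1))
    
for x,y,z in [(-10,0,30),(-10,-19,30),(-10,-30,30),(-10,-40,30)]: print((x,y,z),proj(w,p0+R0.apply(np.array([x,y,z])/1000)).round(1))
```

```text
[(150, 262), (153, 262), (156, 259), (159, 256), (162, 253), (165, 249), (168, 246), (171, 243), (174, 240), (177, 237), (180, 233), (183, 230), (186, 227), (189, 226), (192, 223), (195, 220), (198, 220), (201, 228), (204, 262), (207, 262), (210, 262), (213, 262), (216, 262), (219, 262), (222, 262), (225, 262), (228, 262), (231, 262), (234, 262), (237, 262), (240, 157), (243, 262), (246, 262), (249, 161), (252, 262), (255, 262), (258, 262), (261, 262), (264, 262), (267, 262), (270, 262), (273, 262), (276, 262), (279, 262), (282, 262), (285, 262), (288, 262), (291, 262), (294, 262), (297, 262), (300, 262), (303, 262), (306, 262), (309, 262), (312, 246), (315, 222), (318, 220), (321, 221), (324, 225), (327, 226), (330, 229), (333, 232), (336, 236), (339, 239), (342, 242), (345, 245), (348, 248), (351, 252), (354, 255), (357, 258), (360, 261), (363, 262), (366, 262), (369, 235)]
a -0.01 [-10.    0.5 -22.8]
a 0 [  0.  -16.8 -26.6]
a 0.01 [ 10.  -34.  -30.4]
b -0.01 [-10.    0.4  44.1]
b 0 [  0.  -16.8  39. ]
b 0.01 [ 10.  -34.   33.9]
(-10, 0, 30) [303.6 203.5]
(-10, -19, 30) [308.  212.1]
(-10, -30, 30) [310.9 217.9]
(-10, -40, 30) [313.9 223.7]
```

Both views put the real fingertips about 35 mm behind the reported TCP, so the fingers only reached the scraper's top. I'll go about 35 mm lower, carefully and with force checks.

Request:
play_rows --targets '[[[0,30,0],[0,-65,0],70],[[0,50,0],[0,-65,0],70],[[0,50,0],[0,-65,0],70],[[0,50,0],[0,-65,0],70],[[0,50,0],[0,-65,0],70],[[0,50,0],[0,-65,0],70],[[0,60,0],[0,-65,0],70],[[0,80,0],[0,-65,0],70],[[0,100,0],[0,-65,0],70],[[0,118,0],[0,-65,0],70]]'

```text
time_s: 8.15
tool_pos: [0.4935, -0.4042, 0.0631]
tool_rot: [0.583, -0.583, 0.401, -0.401]
contact_force: [0.5, 0.8, -1.0]
width: 0.0698
```

Request:
play_rows --targets '[[[0,10,0],[0,0,0],70],[[0,20,0],[0,0,0],70],[[0,30,0],[0,0,0],70],[[0,38,0],[0,0,0],70],[[0,46,0],[0,0,0],70],[[0,52,0],[0,0,0],70],[[0,52,0],[0,0,0],70]]'

```text
time_s: 8.85
tool_pos: [0.4932, -0.404, 0.0114]
tool_rot: [0.582, -0.582, 0.402, -0.401]
contact_force: [-0.7, -0.2, -0.3]
width: 0.0702
```

Request:
play_rows --targets '[[[0,0,0],[0,0,0],40],[[0,0,0],[0,0,0],30],[[0,0,0],[0,0,0],10],[[0,0,0],[0,0,0],10],[[0,0,0],[0,0,0],10],[[0,0,0],[0,0,0],10],[[0,0,0],[0,0,0],10],[[0,0,0],[0,0,0],10]]'

```text
time_s: 9.65
tool_pos: [0.4937, -0.4045, 0.0126]
tool_rot: [-0.582, 0.582, -0.401, 0.401]
contact_force: [0.6, -0.3, 0.7]
width: 0.0218
```

Run:
```python
from h import *
from rig import r
s=r.sense();R0=rot(s);p0=s['tool_pos']
print(rel(p0,R0,(.5529,-.1198,.10),down(86.4)))
```

```text
([-245.0, -87.4, 156.7], [0.0, -65.53, 0.0])
```

Request:
play_rows --targets '[[[0,-20,0],[0,0,0],10],[[0,-60,0],[0,0,0],10],[[0,-88,0],[0,0,0],10],[[-245,-88,157],[0,-65.5,0],10],[[-245,-88,157],[0,-65.5,0],10],[[-245,-88,157],[0,-65.5,0],10],[[-245,-88,157],[0,-65.5,0],10],[[-245,-88,157],[0,-65.5,0],10],[[-245,-88,157],[0,-65.5,0],10],[[-245,-88,157],[0,-65.5,0],10]]'

```text
time_s: 10.65
tool_pos: [0.5533, -0.1149, 0.1001]
tool_rot: [0.706, -0.705, 0.051, -0.051]
contact_force: [0.0, -0.9, -1.9]
width: 0.0218
```

Run:
```python
from h import *
from rig import r
s=r.sense();R0=rot(s);p0=s['tool_pos'];print(p0,s['width'],s['time_s'])
print(rel(p0,R0,(.5529,-.1198,.10),down(86.4)),s['contact_force'])
```

```text
[ 0.55332837 -0.11490016  0.10010587] 0.021809208212862984 10.65
([0.3, 0.1, -4.9], [-0.1, -4.7, -0.03]) [ 0.02885845 -0.8714121  -1.94830526]
```

Request:
play_rows --targets '[[[0,0,-3],[0,-4,0],10],[[0,0,-3],[0,-4,0],10],[[0,0,-3],[0,-4,0],10],[[0,0,-3],[0,-4,0],10]]'

```text
time_s: 11.05
tool_pos: [0.5525, -0.1228, 0.1004]
tool_rot: [0.706, -0.706, 0.031, -0.031]
contact_force: [0.6, 0.6, -1.0]
width: 0.022
```

Run:
```python
from h import *
from rig import r
s=r.sense();R0=rot(s);p0=s['tool_pos'];print(p0,s['width'],s['time_s'])
print(rel(p0,R0,(.5529,-.1198,.0285),down(86.4)),s['contact_force'])
f=snap(r,'wrist','w7')
im=f['color'];h=cv2.cvtColor(im,cv2.COLOR_RGB2HSV)
m=cv2.inRange(h,(0,0,185),(179,40,255));k,l,st,ce=cv2.connectedComponentsWithStats(m)
np.set_printoptions(suppress=True)
for i in range(1,k):
    if st[i,4]>60: print('white',st[i],ce[i].round(1),onz(f,*ce[i],.019).round(4))
m=cv2.inRange(h,(8,80,50),(30,255,255));m[230:]=0;k,l,st,ce=cv2.connectedComponentsWithStats(m)
for i in range(1,k):
    if st[i,4]>100: print('wood',st[i],ce[i].round(1))
crop(f,0,512,0,384,1,'w7')
```

```text
[ 0.55250476 -0.12277696  0.10035639] 0.021997749758045044 11.05
([0.2, 71.9, 3.0], [-0.01, -1.46, -0.02]) [ 0.57895043  0.6018865  -1.0408298 ]
white [216 151  15  17 164] [222.5 159.2] [ 0.5231 -0.1498  0.019 ]
white [218 179  15  15 146] [225.  185.9] [ 0.5472 -0.1503  0.019 ]
white [214 209  15  14 139] [220.9 215.4] [ 0.5743 -0.157   0.019 ]
wood [ 234  145   47   85 3485] [256.8 189.4]
```

View pics/w7.png

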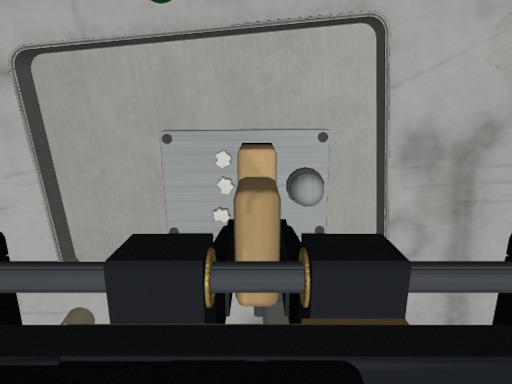

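The view shows the scraper aligned between the chips (columns 221–225) and the stud (305,187). I'll lower it now.

Request:
play_rows --targets '[[[0,30,0],[0,0,0],10],[[0,50,0],[0,0,0],10],[[0,62,0],[0,0,0],10],[[0,68,0],[0,0,0],10],[[0,72,0],[0,0,0],10],[[0,72,0],[0,0,0],10],[[0,72,0],[0,0,0],10]]'

```text
time_s: 11.8
tool_pos: [0.5535, -0.1228, 0.0296]
tool_rot: [-0.706, 0.707, -0.03, 0.031]
contact_force: [1.0, -0.3, -1.8]
width: 0.0219
```

Request:
play_rows --targets '[[[0,1,-4],[0,0,0],10],[[0,1,-9],[0,0,0],10],[[0,1,-14],[0,0,0],10],[[0,1,-19],[0,0,0],10],[[0,1,-24],[0,0,0],10],[[0,1,-29],[0,0,0],10],[[0,1,-34],[0,0,0],10],[[0,1,-39],[0,0,0],10],[[0,1,-44],[0,0,0],10],[[0,1,-49],[0,0,0],10]]'

```text
time_s: 12.8
tool_pos: [0.5484, -0.1718, 0.0276]
tool_rot: [0.706, -0.706, 0.031, -0.031]
contact_force: [-0.1, 1.4, 0.2]
width: 0.022
```

Request:
play_rows --targets '[[[0,0,-5],[0,0,0],10],[[0,0,-10],[0,0,0],10],[[0,0,-15],[0,0,0],10],[[0,0,-20],[0,0,0],10],[[0,0,-25],[0,0,0],10],[[0,0,-30],[0,0,0],10],[[0,0,-35],[0,0,0],10],[[0,0,-40],[0,0,0],10],[[0,0,-44],[0,0,0],10],[[0,0,-46],[0,0,0],10]]'

```text
time_s: 13.8
tool_pos: [0.5444, -0.2177, 0.0276]
tool_rot: [-0.706, 0.706, -0.031, 0.031]
contact_force: [-0.1, 0.8, -1.3]
width: 0.0216
```

```bash
cat > chips.py <<'E'
from h import *
from rig import r
import sys
np.set_printoptions(suppress=True)
def chips(f,z):
    h=cv2.cvtColor(f['color'],cv2.COLOR_RGB2HSV)
    m=cv2.inRange(h,(0,0,170),(179,45,255));k,l,st,ce=cv2.connectedComponentsWithStats(m)
    for i in range(1,k):
        w=onz(f,*ce[i],z)
        if 3<st[i,4]<500 and .44<w[0]<.65 and -.29<w[1]<.02: print(st[i,4],ce[i].round(1),w.round(4))
s=r.sense();print(s['tool_pos'],s['time_s'],s['contact_force'],s['width'])
for n in('wrist','top','scene'): print(n);chips(snap(r,n,n+sys.argv[1]),.005)
E
python3 chips.py 8
```

```text
[ 0.54443193 -0.21771297  0.02757099] 13.8 [-0.10660204  0.81615154 -1.34690824] 0.02160707523533978
wrist
75 [234.  178.6] [ 0.5217 -0.2314  0.005 ]
26 [231.8 200.7] [ 0.5377 -0.2347  0.005 ]
top
scene
16 [292.8 204. ] [ 0.6449 -0.0848  0.005 ]
```

Request:
play_rows --targets '[[[0,0,-4],[0,0,0],10],[[0,0,-8],[0,0,0],10],[[0,0,-12],[0,0,0],10],[[0,0,-12],[0,0,0],10],[[0,-30,-12],[0,0,0],10],[[0,-70,-5],[0,0,0],10],[[0,-120,0],[0,0,0],10],[[0,-120,0],[0,0,0],10],[[0,-120,0],[0,0,0],10]]'

```text
time_s: 14.85
tool_pos: [0.5456, -0.2176, 0.1496]
tool_rot: [-0.706, 0.707, -0.029, 0.032]
contact_force: [0.4, -0.5, -1.9]
width: 0.0217
```

```bash
python3 chips.py 9
python3 - <<'E'
from h import *
f=load('wrist9')
for x in(.49,.547,.60): print(proj(f,(x,-.2095,.015)))
s=load('scene9');t=load('top9')
a=cv2.resize(f['color'][:260],(512,260));b=cv2.resize(s['color'][200:300,220:360],(364,260),interpolation=cv2.INTER_CUBIC)
o=np.hstack([a,b[:, :288]]);cv2.imwrite('pics/w9.png',cv2.cvtColor(o,cv2.COLOR_RGB2BGR))
E
```

```text
[ 0.54555452 -0.21763553  0.14961688] 14.85 [ 0.35941068 -0.45315039 -1.90459685] 0.021699024441244327
wrist
top
scene
[259.73777809 122.43257722]
[264.26816725 177.65567063]
[268.16493743 225.15527736]
```

Request:
play_rows --targets '[[[-63,0,-148],[0,0,0],10],[[-63,0,-148],[0,0,0],10],[[-63,0,-148],[0,0,0],10],[[-63,40,-148],[0,0,0],10],[[-63,85,-148],[0,0,0],10],[[-63,110,-148],[0,0,0],10],[[-63,125,-148],[0,0,0],10],[[-63,132,-148],[0,0,0],10],[[-63,136,-148],[0,0,0],10],[[-63,136,-148],[0,0,0],10]]'

```text
time_s: 16.0
tool_pos: [0.4697, -0.3598, 0.0129]
tool_rot: [-0.706, 0.707, -0.03, 0.031]
contact_force: [-0.2, -0.7, -1.0]
width: 0.0219
```

```bash
python3 chips.py 10
python3 - <<'E'
from h import *
f=load('wrist10');s=load('scene10')
a=f['color'][:260];b=cv2.resize(s['color'][190:290,220:330],(286,260),interpolation=cv2.INTER_CUBIC)
cv2.imwrite('pics/w10.png',cv2.cvtColor(np.hstack([a,b]),cv2.COLOR_RGB2BGR))
for n in('top','scene'):
    g=load(n+'10')
    for z in (.004,.019):
        pass
    print(n,[proj(g,(x,y,z)).round(0) for x,y,z in((.5,-.2072,.015),(.6,-.2135,.015),(.52,-.24,.004),(.547,-.24,.004))])
    u,v=proj(g,(.55,-.24,.004)).astype(int)
    print(cv2.cvtColor(g['color'],cv2.COLOR_RGB2HSV)[v-20:v+20:2,u-12:u+14:2,2])
E
```

```text
[ 0.46974779 -0.35984159  0.01294561] 16.0 [-0.24809117 -0.71152236 -0.98604838] 0.021948988924808017
wrist
68 [445.9 295. ] [ 0.5432 -0.2277  0.005 ]
168 [443.3 318.6] [ 0.5627 -0.2286  0.005 ]
top
8 [314.9 201.9] [ 0.5626 -0.2323  0.005 ]
9 [314.8 209.1] [ 0.5381 -0.2314  0.005 ]
9 [314.  213.3] [ 0.5239 -0.2284  0.005 ]
scene
71 [314.3 253.7] [ 0.5508 -0.2587  0.005 ]
26 [308.2 259.1] [ 0.524  -0.2582  0.005 ]
top [array([308., 220.]), array([309., 190.]), array([317., 215.]), array([317., 207.])]
[[ 77  73  78  75  77  76  72  72  78  76  73  77  75]
 [137 140 136 136 133 138 130 131 130 134 135 126 132]
 [133 137 139 135 135 138 128 132 129 132 126 129 130]
 [135 136 140 135 134 135 132 134 130 134 133 128 133]
 [131  82 142 136 133 135 129 134 134 133 131 131 129]
 [134  97 139 132 134 136 132 130 137 136 135 132 133]
 [131 131 135 136 138 132 133 133 133 138 137 138 131]
 [135 131 138 139 135 134 134 138 137 136 136 136 134]
 [131 133 133 134 124 170 138 134 134 129 135 135 130]
 [134 132 129 138 131 175 116 135 134 135 133 135 139]
 [133 133 140 134 139 137 133 134 138 136 13
[... 998 characters left out ...]
62  62  61  63  61  62  64  62  62  62]
 [ 76  69  71  68  64  64  62  63  62  62  62  62  61]
 [ 89  70 132  70  73  74  73  51  40  44  58  61  62]
 [ 43  83  71  72  72  72  34 148 212 211 188  51  69]
 [  1  45  75  76  75  69 170 210 203 200 189  33  45]
 [ 54  14  29  26  14  59  89 217 205 201 214  14  31]
 [  5  50 162 142 223 104  55  85 217 203 210   0  34]
 [182  17 192 148 149 220 106  60  71 194 213 197  15]
 [208 203 206 178 152 149 217 108  62  74 110  20  24]
 [204 202 202 206 185 136 131 220 195  71  72  12  29]
 [205 201 205 202 204 186 134 129  84  40  53  18  25]
 [206 203 202 201 200 204 182  68  72  74  43  35  14]
 [206 203 202 201 202 205 194  38  75  74  76  55  33]]
```

All three chips show on the floor about 18 mm past the plate edge (top columns 314–315, edge at 308). Releasing the scraper now.

Request:
play_rows --targets '[[[0,1,0],[0,0,0],10],[[0,1,0],[0,0,0],30],[[0,1,0],[0,0,0],50],[[0,1,0],[0,0,0],50],[[0,1,0],[0,0,0],50],[[0,-30,0],[0,0,0],50],[[0,-70,0],[0,0,0],50],[[0,-120,0],[0,0,0],60],[[0,-170,0],[0,0,0],60],[[0,-220,0],[0,0,0],60]]'

```text
time_s: 17.15
tool_pos: [0.4686, -0.3589, 0.2333]
tool_rot: [0.706, -0.706, 0.031, -0.031]
contact_force: [0.3, 0.0, -0.2]
width: 0.0595
```

Run:
```python
from h import *
from rig import r
s=r.sense();R0=rot(s);p0=s['tool_pos'];print(p0,s['time_s'],s['width'])
t=load('top0')
# gauge: foot front corners from top crop: (202,193)L front bottom,(343,211)R ; post top (257..297,103..150)
k=lambda u,v,z:onz(t,200+u/4,125+v/4,z).round(4)
a,b=k(203,192,0),k(343,212,0);print('front foot bottom',a,b,np.linalg.norm(a-b),np.degrees(np.arctan2(a[0]-b[0],a[1]-b[1])))
print('foot top front',k(205,158,.014),'post top',k(279,112,.17))
c=cv2.resize(cv2.cvtColor(load('scene10')['color'],cv2.COLOR_RGB2BGR)[145:225,265:335],None,fx=6,fy=6,interpolation=cv2.INTER_CUBIC)
# post mask in top and scene
for n in('top0','scene0'):
    g=load(n);m=(g['color'].max(2)<45).astype(np.uint8);kk,l,st,ce=cv2.connectedComponentsWithStats(m)
    q=proj(g,(.665,-.075,.15))
    for i in range(1,kk):
        if st[i,4]>15 and np.hypot(*(ce[i]-q))<40: print(n,q.round(0),st[i],ce[i].round(1))
```

```text
[ 0.46855299 -0.35890716  0.2332589 ] 17.15 0.05952294624743064
front foot bottom [ 0.6636 -0.0173  0.    ] [ 0.646  -0.1365  0.    ] 0.12049232340692913 8.399094647852435
foot top front [ 0.6896 -0.0194  0.014 ] post top [ 0.6782 -0.0804  0.17  ]
top0 [268. 159.] [264 151  10  12 110] [268.4 156.4]
scene0 [297. 169.] [295 160  10  17 136] [299.4 168.3]
scene0 [297. 169.] [282 190  23  22  23] [293. 201.]
```

Run:
```python
from h import *
from rig import r
s=r.sense();R0=rot(s);p0=s['tool_pos']
T=down(81.6)*R.from_euler('z',-50,degrees=True)
print(T.as_matrix().round(2))
print(rel(p0,R0,(.55,-.065,.16),T))
f=load('top0');g=load('scene0')
for z in(.2,.3,.4,.5): print('shelf top view',z,[onz(f,u,v,z).round(3) for u,v in((215,108),(330,108))], 'scene proj',[proj(g,onz(f,u,v,z)).round(0) for u,v in((215,108),(330,108))])
print('dish',[ (onz(f,246,144,z).round(3),proj(g,onz(f,246,144,z)).round(0)) for z in(0,.05,.1,.15)])
```

```text
[[ 0.64  0.76  0.15]
 [-0.09 -0.11  0.99]
 [ 0.77 -0.64 -0.  ]]
([55.7, 73.3, 299.8], [-1.51, 3.21, -50.0])
shelf top view 0.2 [array([0.807, 0.081, 0.2  ]), array([ 0.805, -0.257,  0.2  ])] scene proj [array([292., 112.]), array([377., 164.])]
shelf top view 0.3 [array([0.76 , 0.066, 0.3  ]), array([ 0.758, -0.237,  0.3  ])] scene proj [array([286.,  95.]), array([369., 143.])]
shelf top view 0.4 [array([0.712, 0.05 , 0.4  ]), array([ 0.71 , -0.218,  0.4  ])] scene proj [array([280.,  74.]), array([358., 118.])]
shelf top view 0.5 [array([0.664, 0.035, 0.5  ]), array([ 0.663, -0.199,  0.5  ])] scene proj [array([272.,  49.]), array([346.,  88.])]
dish [(array([0.768, 0.   , 0.   ]), array([299., 172.])), (array([ 0.75 , -0.003,  0.05 ]), array([297., 166.])), (array([ 0.732, -0.006,  0.1  ]), array([294., 158.])), (array([ 0.714, -0.009,  0.15 ]), array([292., 150.]))]
```

Request:
play_rows --targets '[[[56,20,300],[0,0,-50],60],[[56,20,300],[-1.5,3.2,-50],60],[[56,20,300],[-1.5,3.2,-50],60],[[56,20,300],[-1.5,3.2,-50],60],[[56,73,300],[-1.5,3.2,-50],60],[[56,73,300],[-1.5,3.2,-50],60],[[56,73,300],[-1.5,3.2,-50],60],[[56,73,300],[-1.5,3.2,-50],60],[[56,73,300],[-1.5,3.2,-50],60],[[56,73,300],[-1.5,3.2,-50],60]]'

```text
time_s: 18.15
tool_pos: [0.5526, -0.0668, 0.1629]
tool_rot: [-0.616, 0.661, 0.253, 0.347]
contact_force: [0.1, -0.3, 0.6]
width: 0.0599
```

Run:
```python
from h import *
from rig import r
np.set_printoptions(suppress=True)
s=r.sense();R0=rot(s);p0=s['tool_pos'];print(p0,s['time_s'],s['joint_pos'],R0.as_matrix().round(2))
f=snap(r,'wrist','w11')
g=R.from_euler('z',-8.4,degrees=True);o=np.array([.6746,-.0798,0])
for n,p in dict(pivot=(-.01,0,.105),footL=(-.02,.06,0),footR=(-.02,-.06,0),tip0=(-.01,0,.043),post=(-.01,0,.17)).items(): print(n,proj(f,o+g.apply(p)).round(1))
crop(f,100,420,0,240,2,'w11')
```

```text
[ 0.55260874 -0.06679054  0.1629185 ] 18.15 [-0.27437732 -0.67118048  2.51130999  0.22997488  0.43745961 -1.86151897] [[ 0.63  0.76  0.15]
 [-0.09 -0.11  0.99]
 [ 0.77 -0.64 -0.  ]]
pivot [261.1 204.7]
footL [313.1 117.4]
footR [208.5 117.4]
tip0 [260.9 154. ]
post [261.5 267.1]
```

Run:
```python
from h import *
f=load('w11');im=cv2.cvtColor(f['color'],cv2.COLOR_RGB2BGR)[100:225,190:330]
cv2.imwrite('pics/w11.png',cv2.resize(cv2.rotate(im,cv2.ROTATE_180),None,fx=4.8,fy=4.8,interpolation=cv2.INTER_CUBIC))
```

```text
(no output)
```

View pics/w11.png

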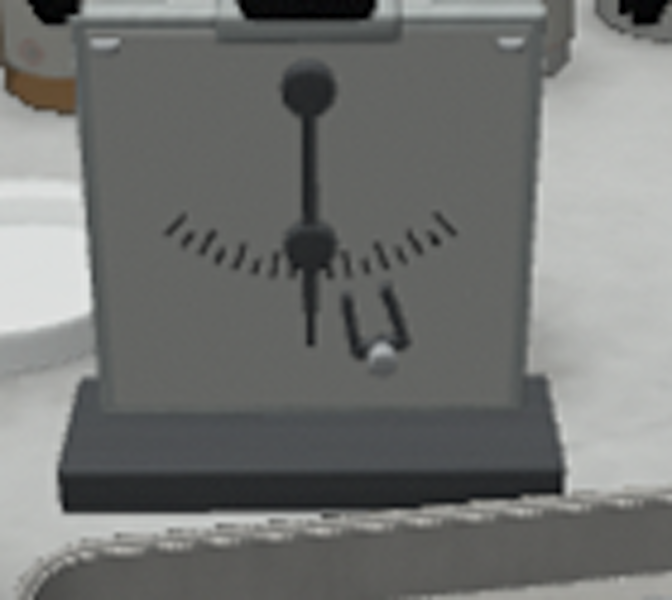

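The image (turned 180°) shows the dial. The pivot is at (308,88), the pointer tip at (310,345), the fork prongs are centred on about (374,319), and the foot's front bottom corners are at (62,510) and (563,508). That puts the fork about 15.5–16° to the right.

Run:
```python
from h import *
from rig import r
f=load('w11')
U=lambda x,y:(190+140-x/4.8-.5,100+125-y/4.8-.5)
L=onz(f,*U(62,510),0);Rr=onz(f,*U(563,508),0)
print(L,Rr,np.linalg.norm(L-Rr));yaw=np.degrees(np.arctan2(-(L-Rr)[0],(L-Rr)[1]));print('yaw',yaw)
g=R.from_euler('z',yaw,degrees=True);o=(L+Rr)/2+g.apply([.02,0,0]);print('gauge o',o,'grip',o+g.apply([.002,0,0]))
def pl(x,y,xg):
    c,d=ray(f,*U(x,y));c=g.inv().apply(c-o);d=g.inv().apply(d);return c+d*(xg-c[0])/d[0]
for xg in(-.008,-.012):
    pv=pl(308,88,xg);print('pivot',pv.round(4))
    for q in((310,345),(352,322),(396,315),(347,295),(387,288),(356,350),(405,340)):
        w=pl(*q,xg)-pv;print(q,(np.hypot(w[1],w[2])*1000).round(1),np.degrees(np.arctan2(w[1],-w[2])).round(2))
s=r.sense();R0=rot(s);p0=s['tool_pos'];G=o+g.apply([.002,0,0])
T=down(90+yaw)
for z in (.20,.097): print(z,rel(p0,R0,(G[0],G[1],z),T))
p1=np.array([G[0]-.06,G[1],.26]);print('hi',rel(p0,R0,p1,T));print('then',rel(p1,T,(G[0],G[1],.097),T))
```

```text
[ 0.66571607 -0.01349087  0.        ] [ 6.48880149e-01 -1.32623091e-01  2.77555756e-17] 0.12031597548931842
yaw -8.043846986004532
gauge o [ 6.77101335e-01 -7.58555989e-02  1.38777878e-17] grip [ 6.79081657e-01 -7.61354607e-02  1.38777878e-17]
pivot [-0.008   0.0002  0.105 ]
(310, 345) 66.2 0.2
(352, 322) 60.7 -9.19
(396, 315) 61.4 -19.03
(347, 295) 53.2 -9.21
(387, 288) 53.7 -19.37
(356, 350) 68.5 -8.95
(405, 340) 68.6 -18.9
pivot [-1.200e-02  1.000e-04  1.067e-01]
(310, 345) 65.4 0.2
(352, 322) 59.9 -9.19
(396, 315) 60.6 -19.03
(347, 295) 52.6 -9.21
(387, 288) 53.0 -19.37
(356, 350) 67.6 -8.95
(405, 340) 67.8 -18.9
0.2 ([109.4, 73.6, 9.7], [0.25, -0.41, 50.3])
0.097 ([30.2, 139.4, 9.8], [0.25, -0.41, 50.3])
hi ([117.7, -10.4, 0.7], [0.25, -0.41, 50.3])
then ([59.4, 163.0, 8.4], [0.0, 0.0, 0.0])
```

Request:
play_rows --targets '[[[60,-60,0],[0,0,50.3],60],[[118,-10,1],[0,0,50.3],60],[[118,-10,1],[0.2,-0.4,50.3],60],[[118,-10,1],[0.2,-0.4,50.3],60],[[118,-10,1],[0.2,-0.4,50.3],60],[[118,-10,1],[0.2,-0.4,50.3],60],[[118,-10,1],[0.2,-0.4,50.3],60],[[118,-10,1],[0.2,-0.4,50.3],60],[[118,-10,1],[0.2,-0.4,50.3],60],[[118,-10,1],[0.2,-0.4,50.3],60]]'

```text
time_s: 19.2
tool_pos: [0.6175, -0.0744, 0.2565]
tool_rot: [0.705, -0.705, 0.05, -0.048]
contact_force: [0.0, -0.1, 0.2]
width: 0.0601
```

Run:
```python
from h import *
from rig import r
s=r.sense();R0=rot(s);p0=s['tool_pos'];print(p0,s['time_s'],R0.as_matrix().round(3),np.round(s['joint_pos'],2))
f=snap(r,'wrist','w12')
g=R.from_euler('z',-8.2,degrees=True);o=np.array([.6771,-.0759,0])
for n,p in dict(post=(.002,0,.17),c1=(-.010,.015,.17),c2=(.014,.015,.17),c3=(-.01,-.015,.17)).items(): print(n,proj(f,o+g.apply(p)).round(1))
c=proj(f,o+g.apply((.002,0,.17))).astype(int)
v=f['color'].max(2);m=(v<45).astype(np.uint8);m[225:]=0
k,l,st,ce=cv2.connectedComponentsWithStats(m)
for i in range(1,k):
    if st[i,4]>60: print(st[i],ce[i].round(1))
print('tcp',proj(f,p0), 'stud',)
# stud in w7 : apparent circle
w=load('w7');gr=cv2.medianBlur(cv2.cvtColor(w['color'],cv2.COLOR_RGB2GRAY),3)
print('hough',cv2.HoughCircles(gr[140:235,270:345],cv2.HOUGH_GRADIENT,1,30,param1=80,param2=12,minRadius=12,maxRadius=26))
```

```text
[ 0.61745955 -0.07437736  0.25650774] 19.2 [[ 0.99  -0.002  0.139]
 [-0.139  0.     0.99 ]
 [-0.002 -1.     0.   ]] [-0.21  0.03  1.62 -0.    1.5  -1.64]
post [263.2 250.5]
c1 [279.2 238.8]
c2 [278.7 262.1]
c3 [247.5 238.7]
[ 450    0   49  220 7924] [475.4 101.2]
[ 22  41  20  73 386] [31.4 77.3]
[220 187  84   2 102] [256.6 187.2]
[250 219  27   6 127] [262.8 222. ]
tcp [255.96778799 217.43554175] stud
hough [[[34.5 46.5 19.9]]]
```

Request:
play_rows --targets '[[[61,20,7],[0,0,0],60],[[61,50,7],[0,0,0],60],[[61,80,7],[0,0,0],60],[[61,100,7],[0,0,0],60],[[61,120,7],[0,0,0],60],[[61,135,7],[0,0,0],60],[[61,145,7],[0,0,0],60],[[61,153,7],[0,0,0],60],[[61,158,7],[0,0,0],60],[[61,159,7],[0,0,0],60]]'

```text
time_s: 20.25
tool_pos: [0.6788, -0.0755, 0.096]
tool_rot: [0.706, -0.705, 0.051, -0.047]
contact_force: [-0.5, 0.6, -0.9]
width: 0.06
```

Request:
play_rows --targets '[[[0,0,0],[0,0,0],40],[[0,0,0],[0,0,0],36],[[0,0,0],[0,0,0],32],[[0,0,0],[0,0,0],15],[[0,0,0],[0,0,0],15],[[0,0,0],[0,0,0],15],[[0,0,0],[0,0,0],15],[[0,0,0],[0,0,0],15]]' --squeeze 45

```text
time_s: 21.05
tool_pos: [0.679, -0.0758, 0.0964]
tool_rot: [-0.705, 0.705, -0.051, 0.048]
contact_force: [0.0, -2.0, 1.4]
width: 0.03
```

Run:
```python
from h import *
from rig import r
np.set_printoptions(suppress=True)
s=r.sense();R0=rot(s);p0=s['tool_pos'];print(p0,s['time_s'],s['contact_force'],s['width'],R0.as_matrix().round(3))
f=load('w7')
# tool pose at w7
E=f['extrinsics'];c=-E[:3,:3].T@E[:3,3]
for u in(304.5,305):
  for z in (.033,.037): print('stud w7',onz(f,u,186.7,z))
w=load('w12')
gr=cv2.medianBlur(cv2.cvtColor(w['color'],cv2.COLOR_RGB2GRAY),3)
print('stud expected in w12',proj(w,(.55,-.0816,.033)))
q=proj(w,(.55,-.0816,.033)).astype(int);a=max(q[1]-35,0)
h=cv2.HoughCircles(gr[a:q[1]+35,q[0]-35:q[0]+35],cv2.HOUGH_GRADIENT,1,30,param1=80,param2=10,minRadius=9,maxRadius=22)
if h is not None:
    x,y,rr=h[0,0];print(x+q[0]-35,y+a,rr,onz(w,x+q[0]-35,y+a,.033))
```

```text
[ 0.67900751 -0.07582547  0.09636666] 21.05 [ 0.0102385  -2.04376596  1.42773251] 0.0300231199892533 [[ 0.99  -0.004  0.138]
 [-0.138  0.     0.99 ]
 [-0.004 -1.    -0.   ]]
stud w7 [ 0.5507761  -0.08129684  0.033     ]
stud w7 [ 0.5498164  -0.08180584  0.037     ]
stud w7 [ 0.55081343 -0.08087293  0.033     ]
stud w7 [ 0.54985319 -0.08138809  0.037     ]
stud expected in w12 [243.20926546 112.94163548]
245.5 114.5 9.4 [ 0.55229396 -0.07901487  0.033     ]
```

Gripped at 30 mm. I compute the carry poses.

```bash
cat > plan.py <<'E'
from h import *
from rig import r
np.set_printoptions(suppress=True)
g=R.from_euler('z',-8.1,degrees=True);C=np.array([.5513,-.080,.033]);off=np.array([-.002,.0964,0.])
def pose(a,h):
    W=g*R.from_euler('x',a,degrees=True)*g.inv();n=W.apply([0,0,1]);T=W*down(81.9)
    return C+.014*n+[0,0,h]-T.apply(off),T
if __name__=='__main__':
    s=r.sense();p0=s['tool_pos'];R0=rot(s)
    p1,T1=pose(0,.05);print('to hover',rel(p0,R0,p1,T1))
    p2,T2=pose(14.2,.02);print('tilt from hover',rel(p1,T1,p2,T2)); 
    for h in(.05,.02,.005,0): print(h,pose(14.2,h)[0].round(4))
E
python3 plan.py
```

```text
to hover ([-124.3, -96.5, -21.9], [0.02, 0.14, -0.25])
tilt from hover ([0.0, 33.4, -27.1], [14.2, -0.0, -0.0])
0.05 [ 0.5495 -0.1071  0.19  ]
0.02 [ 0.5495 -0.1071  0.16  ]
0.005 [ 0.5495 -0.1071  0.145 ]
0 [ 0.5495 -0.1071  0.14  ]
```

Request:
play_rows --targets '[[[0,-10,0],[0,0,0],15],[[0,-40,0],[0,0,0],15],[[0,-80,0],[0,0,0],15],[[0,-97,0],[0,0,0],15],[[0,-97,0],[0,0,0],15],[[0,-97,0],[0,0,0],15]]'

```text
time_s: 21.65
tool_pos: [0.6786, -0.0753, 0.1917]
tool_rot: [0.706, -0.705, 0.051, -0.047]
contact_force: [0.2, 0.4, -3.9]
width: 0.03
```

Request:
play_rows --targets '[[[-20,0,-4],[0,0,0],15],[[-50,0,-9],[0,0,0],15],[[-80,0,-14],[0,0,0],15],[[-105,0,-19],[0,0,0],15],[[-124,0,-22],[0,0,0],15],[[-124,0,-22],[3,0,0],15],[[-124,0,-22],[6,0,0],15],[[-124,0,-30],[9,0,0],15],[[-124,0,-40],[12,0,0],15],[[-124,0,-49],[14.2,0,0],15]]'

```text
time_s: 22.65
tool_pos: [0.5479, -0.107, 0.1902]
tool_rot: [0.788, -0.611, 0.047, -0.052]
contact_force: [-0.7, -0.2, -3.1]
width: 0.0296
```

```bash
cat > look.py <<'E'
from plan import *
import sys
s=r.sense();p0=s['tool_pos'];R0=rot(s);h=float(sys.argv[2])
p,T=pose(14.2,h);print(p0,s['time_s'],s['contact_force'],s['width'],'to go',rel(p0,R0,p,T))
f=snap(r,'wrist','v'+sys.argv[1]);sc=snap(r,'scene','vs'+sys.argv[1])
w=lambda q:p0+R0.apply(off+np.array([q[0],-q[2],q[1]]))  # gauge coords -> world (tool x~gx, -y~gz, z~gy)
for n,q in dict(pivot=(-.01,0,.105),gap=(-.01,-.062*np.sin(.248),.105-.062*np.cos(.248)),tipR=(-.02,-.06,.014),tipL=(-.02,.06,.014)).items(): print(n,proj(f,w(q)).round(1),proj(sc,w(q)).round(1))
E
python3 look.py 1 .02
```

```text
[ 0.54787665 -0.1069898   0.19023795] 22.65 [-0.69472564 -0.18594255 -3.11797588] 0.029647204655272937 to go ([1.9, 29.3, -7.4], [-0.15, -0.02, -0.59])
pivot [255.7 203.5] [275.1 186.5]
gap [236.8 183.1] [274.7 200.8]
tipR [187.9 164.5] [279.2 218.9]
tipL [324.  164.7] [255.6 188.1]
```

Request:
play_rows --targets '[[[2,8,-2],[0,0,-0.3],15],[[2,18,-4.5],[0,0,-0.3],15],[[2,28,-7],[0,0,-0.3],15],[[2,36,-9],[0,0,-0.3],15],[[2,41,-10.5],[0,0,-0.3],15],[[2,43,-11],[0,0,-0.3],15],[[2,43,-11],[0,0,-0.3],15],[[2,43,-11],[0,0,-0.3],15]]'

```text
time_s: 23.55
tool_pos: [0.5518, -0.1074, 0.1498]
tool_rot: [0.787, -0.613, 0.043, -0.056]
contact_force: [-0.2, -0.1, -3.4]
width: 0.0295
```

```bash
python3 look.py 2 .0
python3 - <<'E'
from h import *
f=load('v2');s=load('vs2')
a=cv2.resize(f['color'][130:235,175:340],None,fx=3,fy=3,interpolation=cv2.INTER_CUBIC)
b=cv2.resize(s['color'][160:240,240:300],(300,400),interpolation=cv2.INTER_CUBIC)
o=np.zeros((400,a.shape[1]+300,3),np.uint8);o[:a.shape[0],:a.shape[1]]=a;o[:,a.shape[1]:]=b
print(o.shape);cv2.imwrite('pics/v2.png',cv2.cvtColor(o,cv2.COLOR_RGB2BGR))
E
```

```text
[ 0.55178977 -0.10743348  0.14982889] 23.55 [-0.18066563 -0.13009318 -3.3607611 ] 0.02953466300635204 to go ([-2.4, 9.5, -2.4], [0.01, 0.08, 0.04])
pivot [255.6 203.5] [276.  195.3]
gap [236.8 183.1] [275.7 208.7]
tipR [187.9 164.5] [280.3 226.3]
tipL [323.9 164.6] [257.2 196.1]
(400, 795, 3)
```

Request:
play_rows --targets '[[[-2,2,-0.5],[0,0,0],15],[[-2,4,-1],[0,0,0],15],[[-2,6,-1.5],[0,0,0],15],[[-2,6,-1.5],[0,0,0],15]]'

```text
time_s: 24.05
tool_pos: [0.5491, -0.1069, 0.1425]
tool_rot: [0.787, -0.613, 0.043, -0.055]
contact_force: [-0.8, 0.3, -3.4]
width: 0.0295
```

Request:
play_rows --targets '[[[0,1,-0.2],[0,0,0],15],[[0,1,-0.2],[0,0,0],15],[[0,1,-0.2],[0,0,0],15]]'

```text
time_s: 24.35
tool_pos: [0.5495, -0.107, 0.1421]
tool_rot: [0.787, -0.613, 0.043, -0.055]
contact_force: [-0.3, -0.0, -3.7]
width: 0.0297
```

Request:
play_rows --targets '[[[0,1,-0.2],[0,0,0],15],[[0,1,-0.2],[0,0,0],15],[[0,1,-0.2],[0,0,0],15]]'

```text
time_s: 24.65
tool_pos: [0.5495, -0.1069, 0.141]
tool_rot: [0.787, -0.613, 0.043, -0.055]
contact_force: [-0.2, -0.8, -3.6]
width: 0.0297
```

Request:
play_rows --targets '[[[0,1,-0.2],[0,0,0],15],[[0,1,-0.2],[0,0,0],15],[[0,1,-0.2],[0,0,0],15]]'

```text
time_s: 24.95
tool_pos: [0.5495, -0.1068, 0.14]
tool_rot: [0.787, -0.613, 0.043, -0.055]
contact_force: [0.2, -0.3, -3.6]
width: 0.03
```

Request:
play_rows --targets '[[[0,1,-0.2],[0,0,0],15],[[0,1,-0.2],[0,0,0],15],[[0,1,-0.2],[0,0,0],15]]'

```text
time_s: 25.25
tool_pos: [0.5497, -0.1069, 0.1396]
tool_rot: [0.787, -0.613, 0.043, -0.055]
contact_force: [-0.9, -0.1, 0.7]
width: 0.0299
```

Request:
play_rows --targets '[[[0,0.5,0],[0,0,0],15],[[0,0.5,0],[0,0,0],15],[[0,0.5,0],[0,0,0],15]]'

```text
time_s: 25.55
tool_pos: [0.5498, -0.1069, 0.1394]
tool_rot: [0.787, -0.613, 0.043, -0.055]
contact_force: [-1.6, -1.2, 3.9]
width: 0.0296
```

Contact came where predicted. I ease off slightly, let the pointer settle and look.

Request:
play_rows --targets '[[[0,-0.2,0],[0,0,0],15],[[0,-0.3,0],[0,0,0],15],[[0,-0.3,0],[0,0,0],15],[[0,-0.3,0],[0,0,0],15],[[0,-0.3,0],[0,0,0],15],[[0,-0.3,0],[0,0,0],15],[[0,-0.3,0],[0,0,0],15],[[0,-0.3,0],[0,0,0],15],[[0,-0.3,0],[0,0,0],15],[[0,-0.3,0],[0,0,0],15]]'

```text
time_s: 26.55
tool_pos: [0.5498, -0.1069, 0.1394]
tool_rot: [0.787, -0.613, 0.043, -0.056]
contact_force: [-2.0, -1.4, 6.0]
width: 0.0297
```

```bash
python3 look.py 3 .0
python3 - <<'E'
from h import *
f=load('v3');s=load('vs3')
a=cv2.resize(f['color'][140:235,180:330],(570,361),interpolation=cv2.INTER_CUBIC)
b=cv2.resize(s['color'][165:240,248:293],(228,380),interpolation=cv2.INTER_CUBIC)
o=np.zeros((380,798,3),np.uint8);o[:361,:570]=a;o[:,570:]=b
cv2.imwrite('pics/v3.png',cv2.cvtColor(o,cv2.COLOR_RGB2BGR))
E
```

```text
[ 0.54980666 -0.10688717  0.13941864] 26.55 [-1.96804807 -1.438392    5.97280373] 0.029687309521689676 to go ([-0.3, -0.7, -0.1], [-0.0, 0.08, 0.03])
pivot [255.6 203.5] [275.3 197.9]
gap [236.8 183.1] [275.1 211.1]
tipR [187.9 164.6] [279.6 228.6]
tipL [323.9 164.7] [256.7 198.5]
```

View pics/v3.png

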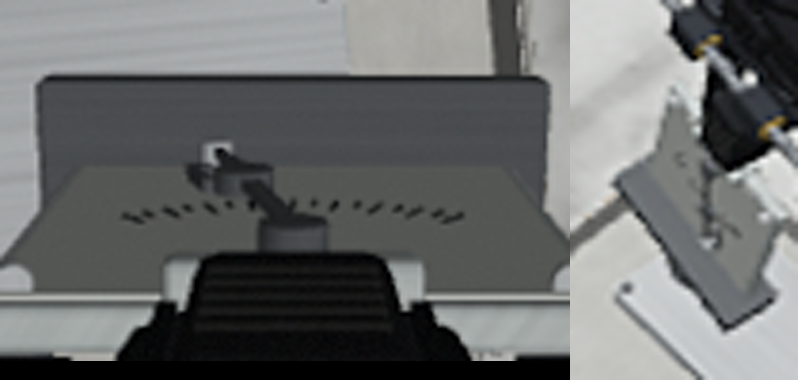

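The last view shows the pointer running from the pivot (292,222) over the bob (243,180) to its tip at about (220,152). The tip lies over the fork's knob (218,153), centred between the prongs, and the scene view shows the foot on the stud and clear of the plate. The push has crept up, so I lighten it.

Request:
play_rows --targets '[[[0,-0.4,0],[0,0,0],15],[[0,-0.4,0],[0,0,0],15],[[0,-0.4,0],[0,0,0],15],[[0,-0.4,0],[0,0,0],15],[[0,-0.4,0],[0,0,0],15],[[0,-0.4,0],[0,0,0],15]]'

```text
time_s: 27.25
tool_pos: [0.5497, -0.1069, 0.1394]
tool_rot: [0.787, -0.613, 0.043, -0.055]
contact_force: [-1.3, -0.6, 5.9]
width: 0.0295
```

Request:
play_rows --targets '[[[0,-0.3,0],[0,0,0],15],[[0,-0.3,0],[0,0,0],15],[[0,-0.3,0],[0,0,0],15],[[0,-0.3,0],[0,0,0],15],[[0,-0.3,0],[0,0,0],15],[[0,-0.3,0],[0,0,0],15]]'

```text
time_s: 27.85
tool_pos: [0.5495, -0.1069, 0.1394]
tool_rot: [0.787, -0.613, 0.043, -0.055]
contact_force: [0.9, -0.8, 3.2]
width: 0.0298
```

Request:
play_rows --targets '[[[0,-0.3,0],[0,0,0],15],[[0,-0.3,0],[0,0,0],15],[[0,-0.3,0],[0,0,0],15],[[0,-0.3,0],[0,0,0],15],[[0,-0.3,0],[0,0,0],15],[[0,-0.3,0],[0,0,0],15],[[0,-0.3,0],[0,0,0],15],[[0,-0.3,0],[0,0,0],15]]'

```text
time_s: 28.65
tool_pos: [0.5494, -0.1069, 0.1396]
tool_rot: [0.787, -0.613, 0.043, -0.055]
contact_force: [0.9, 0.2, 0.0]
width: 0.0296
```

Request:
play_rows --targets '[[[0,0,0],[0,0,0],15],[[0,0,0],[0,0,0],15],[[0,0,0],[0,0,0],15],[[0,0,0],[0,0,0],15],[[0,0,0],[0,0,0],15],[[0,0,0],[0,0,0],15],[[0,0,0],[0,0,0],15],[[0,0,0],[0,0,0],15],[[0,0,0],[0,0,0],15],[[0,0,0],[0,0,0],15]]'

```text
time_s: 29.65
tool_pos: [0.5493, -0.107, 0.1396]
tool_rot: [0.787, -0.613, 0.043, -0.055]
contact_force: [0.7, -0.2, -1.2]
width: 0.0297
```

```bash
python3 look.py 4 .0
python3 - <<'E'
from h import *
for n in('v3','v4'):
    f=load(n);v=f['color'].max(2).astype(int)
    print(n);print(v[176:192:1,226:252])
E
```

```text
[ 0.54928881 -0.10697972  0.13961364] 29.65 [ 0.67227952 -0.22792811 -1.17771469] 0.029695598888641938 to go ([0.2, -0.4, 0.0], [-0.0, 0.07, -0.04])
pivot [255.7 203.5] [275.2 198. ]
gap [236.9 183.1] [275.  211.2]
tipR [188.  164.5] [279.5 228.7]
tipL [324.  164.7] [256.5 198.6]
v3
[[ 82  81  81  80  81  80  79  77  77  74  73  73  74  78  83  81  80  80
   81  81  82  80  81  81  80  81]
 [ 81  81  81  82  81  81  77  82  94 104 110 114 114 119 111  87  81  82
   81  83  82  81  82  81  82  83]
 [ 79  79  79  78  79  79  71 101 131 152 143 142 143 160 141  95  77  79
   80  79  79  79  79  79  79  78]
 [ 79  79  78  80  79  79  73 103 133 162  91  22  26 100 123  94  78  78
   78  78  78  79  78  78  79  78]
 [ 78  77  77  79  78  78  71 103 135 162  95  21  31  30  76  75  74  77
   79  78  78  78  78  79  79  78]
 [ 76  77  77  78  77  77  71 105 136 164 116  47  31  33  33  32  51  68
   74  77  78  77  77  77  78  78]
 [ 78  77  73  72  70  70  65  94 120 147 146  87  34  34  35  33  32  45
   54  66  70  69  70  70  73  77]
 [ 78  79  66  49  41  40  39  54  61  87 116  84  39
[... 1976 characters left out ...]
44  46  44
   46  45  46  49  53  53  60  58]
 [ 86  88  74  42  30  33  34  36  41  57  44  41  51  57  63  64  65  63
   62  63  64  69  75  80  75  64]
 [ 86  87  88  59  32  30  32  49  56  59  42  41  52  58  65  71  74  59
   49  51  53  51  56  71  73  63]
 [ 86  86  87  75  54  36  28  60  77  82  52  42  52  58  66  72  77  53
   33  33  35  35  34  45  62  60]
 [ 85  86  87  88  84  59  37  59  76  81  51  44  52  58  66  72  76  57
   35  33  35  37  37  34  44  52]
 [ 86  87  87  86  87  81  66  65  79  82  56  46  52  59  65  73  75  67
   45  33  31  35  35  35  35  39]
 [ 85  87  86  87  86  87  89  80  81  84  72  63  62  64  67  72  74  77
   69  49  33  32  36  37  35  34]]
```

Request:
play_rows --targets '[[[0,0.2,0],[0,0,0],15],[[0,0.2,0],[0,0,0],15],[[0,0.2,0],[0,0,0],15],[[0,0.2,0],[0,0,0],15],[[0,0.2,0],[0,0,0],15],[[0,0.2,0],[0,0,0],15],[[0,0.2,0],[0,0,0],15],[[0,0.2,0],[0,0,0],15],[[0,0.2,0],[0,0,0],15],[[0,0.2,0],[0,0,0],15]]'

```text
time_s: 30.75
tool_pos: [0.5494, -0.107, 0.1396]
tool_rot: [0.787, -0.613, 0.043, -0.055]
contact_force: [0.2, -0.9, -1.1]
width: 0.0294
```

Request:
play_rows --targets '[[[0,0,0],[0,0,0],15],[[0,0,0],[0,0,0],15],[[0,0,0],[0,0,0],15],[[0,0,0],[0,0,0],15],[[0,0,0],[0,0,0],15],[[0,0,0],[0,0,0],15],[[0,0,0],[0,0,0],15],[[0,0,0],[0,0,0],15],[[0,0,0],[0,0,0],15],[[0,0,0],[0,0,0],15]]'

```text
time_s: 31.75
tool_pos: [0.5495, -0.107, 0.1396]
tool_rot: [0.787, -0.613, 0.043, -0.055]
contact_force: [-0.9, -0.5, -1.4]
width: 0.0305
```

Request:
play_rows --targets '[[[0,0,0],[0,0,0],15],[[0,0,0],[0,0,0],15],[[0,0,0],[0,0,0],15],[[0,0,0],[0,0,0],15],[[0,0,0],[0,0,0],15],[[0,0,0],[0,0,0],15],[[0,0,0],[0,0,0],15],[[0,0,0],[0,0,0],15],[[0,0,0],[0,0,0],15],[[0,0,0],[0,0,0],15]]'

```text
time_s: 32.75
tool_pos: [0.5495, -0.107, 0.1396]
tool_rot: [0.787, -0.613, 0.043, -0.055]
contact_force: [-0.6, 0.1, -1.9]
width: 0.0298
```

Request:
play_rows --targets '[[[0,0.3,0],[0,0,0],15],[[0,0.3,0],[0,0,0],15],[[0,0.3,0],[0,0,0],15],[[0,0.3,0],[0,0,0],15],[[0,0.3,0],[0,0,0],15],[[0,0.3,0],[0,0,0],15],[[0,0.3,0],[0,0,0],15],[[0,0.3,0],[0,0,0],15],[[0,0.3,0],[0,0,0],15],[[0,0.3,0],[0,0,0],15]]'

```text
time_s: 33.75
tool_pos: [0.5496, -0.1069, 0.1395]
tool_rot: [0.787, -0.613, 0.043, -0.055]
contact_force: [-1.9, -1.6, 2.0]
width: 0.0295
```

Request:
play_rows --targets '[[[0,0,0],[0,0,0],15],[[0,0,0],[0,0,0],15],[[0,0,0],[0,0,0],15],[[0,0,0],[0,0,0],15],[[0,0,0],[0,0,0],15],[[0,0,0],[0,0,0],15],[[0,0,0],[0,0,0],15],[[0,0,0],[0,0,0],15],[[0,0,0],[0,0,0],15],[[0,0,0],[0,0,0],15]]'

```text
time_s: 34.75
tool_pos: [0.5496, -0.1069, 0.1395]
tool_rot: [0.787, -0.613, 0.043, -0.055]
contact_force: [-1.3, -1.2, 2.5]
width: 0.0299
```

```bash
python3 look.py 5 .0
python3 - <<'E'
from h import *
v=load('v5')['color'].max(2).astype(int);print(v[177:184,231:246])
f=load('top0')
from rig import r
s=r.sense();g=r.grab_frame('top')
# bystanders and scraper unchanged / chips
d=np.abs(g['color'].astype(int)-f['color']).max(2)
for n,(u,w) in dict(vial=(326,158),bung=(341,168),timer=(381,185),bottle=(226,255),clip=(303,259)).items(): print(n,d[w-6:w+7,u-6:u+7].mean().round(1))
h=cv2.cvtColor(g['color'],cv2.COLOR_RGB2HSV);k,l,st,ce=cv2.connectedComponentsWithStats(cv2.inRange(h,(0,0,160),(179,45,255))[195:220,308:325]);print(st[1:,4],ce[1:]+[308,195])
E
```

```text
[ 0.54958757 -0.10693571  0.13947047] 34.75 [-1.28597422 -1.21613343  2.46536142] 0.02986372698527253 to go ([-0.1, -0.6, -0.0], [-0.0, 0.07, 0.0])
pivot [255.7 203.5] [275.3 197.9]
gap [236.8 183.1] [275.1 211.2]
tipR [187.9 164.6] [279.6 228.6]
tipL [324.  164.7] [256.6 198.6]
[[ 81  75 106 102 103 109 113 114 123 111  87  81  83  83  82]
 [ 79  71 104 132 153 143 142 143 159 139  93  78  80  79  80]
 [ 79  71 104 136 161  93  21  23  99 117  91  78  79  79  79]
 [ 77  71 105 137 165  96  23  31  30  72  75  74  78  77  78]
 [ 78  72 107 137 165 115  47  31  34  33  37  55  69  73  77]
 [ 70  66  96 124 154 149  86  32  34  35  33  34  44  55  67]
 [ 39  44  56  77 111 124  85  42  31  34  34  33  33  32  32]]
vial 68.2
bung 65.8
timer 10.1
bottle 9.5
clip 74.9
[] []
```

Request:
play_rows --targets '[[[0,-0.15,0],[0,0,0],15],[[0,-0.15,0],[0,0,0],15],[[0,-0.15,0],[0,0,0],15],[[0,-0.15,0],[0,0,0],15],[[0,-0.15,0],[0,0,0],15],[[0,-0.15,0],[0,0,0],15],[[0,-0.15,0],[0,0,0],15],[[0,-0.15,0],[0,0,0],15],[[0,-0.15,0],[0,0,0],15],[[0,-0.15,0],[0,0,0],15]]'

```text
time_s: 35.9
tool_pos: [0.5495, -0.1069, 0.1394]
tool_rot: [0.787, -0.613, 0.043, -0.055]
contact_force: [-1.3, -1.8, 2.8]
width: 0.0298
```

Run:
```python
from h import *
from rig import r
a=load('scene0')['color'].astype(int);b=load('vs5')['color'].astype(int);d=np.abs(a-b).max(2)
for n,(u,w) in dict(vial=(349,220),bung=(358,239),timer=(382,278),bottle=(202,217),clip=(256,276)).items(): print(n,d[w-8:w+9,u-8:u+9].mean().round(1))
v=b[230:275,285:330].astype(np.uint8);h=cv2.cvtColor(v,cv2.COLOR_RGB2HSV)
k,l,st,ce=cv2.connectedComponentsWithStats(cv2.inRange(h,(0,0,165),(179,45,255)))
g=load('vs5');print([(int(st[i,4]),(ce[i]+[285,230]).round(1),onz(g,*(ce[i]+[285,230]),.006)[:2].round(3)) for i in range(1,k) if st[i,4]>3])
print(r.sense()['contact_force'])
```

```text
vial 17.9
bung 18.4
timer 18.0
bottle 15.2
clip 18.5
[(1846, array([306.4, 252.9]), array([ 0.536, -0.241])), (28, array([326.4, 231.5]), array([ 0.637, -0.233]))]
[-1.31984248 -1.7897062   2.82261302]
```

Request:
play_rows --targets '[[[0,-0.15,0],[0,0,0],15],[[0,-0.15,0],[0,0,0],15],[[0,-0.15,0],[0,0,0],15],[[0,-0.15,0],[0,0,0],15],[[0,-0.15,0],[0,0,0],15],[[0,-0.15,0],[0,0,0],15],[[0,-0.15,0],[0,0,0],15],[[0,-0.15,0],[0,0,0],15],[[0,-0.15,0],[0,0,0],15],[[0,-0.15,0],[0,0,0],15]]'

```text
time_s: 36.9
tool_pos: [0.5494, -0.1069, 0.1395]
tool_rot: [0.787, -0.613, 0.043, -0.055]
contact_force: [-1.5, -0.8, 1.3]
width: 0.0298
```

Request:
play_rows --targets '[[[0,0,0],[0,0,0],15],[[0,0,0],[0,0,0],15],[[0,0,0],[0,0,0],15],[[0,0,0],[0,0,0],15],[[0,0,0],[0,0,0],15],[[0,0,0],[0,0,0],15],[[0,0,0],[0,0,0],15],[[0,0,0],[0,0,0],15],[[0,0,0],[0,0,0],15],[[0,0,0],[0,0,0],15]]'

```text
time_s: 37.9
tool_pos: [0.5494, -0.1069, 0.1395]
tool_rot: [0.787, -0.613, 0.043, -0.055]
contact_force: [-0.3, -0.6, -0.3]
width: 0.0298
```

Run:
```python
from h import *
from rig import r
v=snap(r,'wrist','vf')['color'].max(2).astype(int);print(v[177:183,231:246])
s=r.sense();print(s['contact_force'],s['width'],np.abs(s['dq']).max())
print(r.finish_job())
```

```text
[[ 82  76  83  92  96 101 105 110 114 101  83  81  82  82  83]
 [ 78  72 102 129 145 132 130 140 165 140  94  78  80  79  79]
 [ 79  71 103 136 161 101  50  53 132 128  91  79  78  78  78]
 [ 78  71 104 137 165  95  22  28  49  77  74  76  78  77  79]
 [ 78  73 107 138 167 107  36  30  33  32  37  63  74  77  78]
 [ 70  65  95 124 153 131  73  35  35  34  34  41  55  67  71]]
[ 0.16889078 -0.95993237 -0.65548187] 0.030139091687556078 0.0011407404076571872
the job is handed in; nothing more can be done
None
```

I swept the three chips off the plate with the scraper and stood it on the worktop clear of the plate. I then rested the gauge on the stud, leaned about 14.2°, and handed the job in at about 38 s of the 72 s allowed. It reports no verdict.

**Last checks**
- **Pointer:** in the last wrist image its tip lies over the fork's knob, less than 1 mm off centre, so it is inside the gap.
- **Foot:** it rests on the stud with an estimated 3–4 N. By geometry its lowest end is about 17 mm above the plate. I aimed the foot's middle at the stud from measured positions but did not measure where it touches.
- **Chips:** the top view after the sweep showed all three on the tray floor, about 18 mm beyond the plate edge. I could not confirm this again at the end because the arm blocked the top camera. A last attempt with the scene camera found no separate chips.
- **Bystanders:** all five look unchanged in the scene view, apart from an even brightness change. The top view also disagreed at the vial, bung and clip. I took that to be the arm blocking the camera.

**What went wrong on the way**
- **Scraper grasp:** my first grasp closed on air at the scraper's top. The real fingertips sit about 35 mm behind the reported TCP, so I corrected for that. The scraper was not moved.
- **Push on the stud:** it rose to about 9.5 N for a moment before I eased it off.

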